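Start a sample tube on the roller mixer

TASK

Take the purple-capped sample tube from the blue rest and lay it in the groove between the mixer's two rollers, not dropping it. Next turn the black speed dial so that its white pointer line points at the red mark, and let go of it. Only when the tube lies there and the dial is set, press the green start button fully in and release it; leave the other tubes, the red mark and the rest of the bench alone.

Things in the scene. Friction and masses are not known exactly. Their poses are not given: they have to be found in the camera images.
- tube_purple_mid (a point): Centre of the loose sample tube with the purple cap: a white rigid cylinder 24 mm in diameter and 95 mm long, about 45 g, lying level, with a purple cap (same diameter) on its last 21 mm. The point is on its axis, half-way along; its y axis runs along the tube towards the cap. It starts in one of the three places of the blue rest; which one varies.
- tube_red_mid (a point): Centre of a tube of the same size with a red cap, also in the rest: leave it there.
- tube_yellow_mid (a point): Centre of a tube of the same size with a yellow cap, also in the rest: leave it there.
- rest: Fixed blue tube rest, a base plate 190 x 85 mm, 8 mm thick, with three places side by side along its x, 65 mm apart. In each the tube lies along the rest's y in two V saddles (centred 32 mm either side of its middle, each 10 mm thick), its axis 40 mm above the bench; the 54 mm between the saddles is free for fingers. Origin under its centre.
- groove (a point): Where the centre of the tube comes to lie on the mixer: mid-length of the groove between the rollers, 89 mm above the bench. y runs along the groove, z up, -x to the mixer's front. Hold the tube with the fingertips no more than about 7 mm below its axis, for the roller tops are 8 mm below it, right under the fingers. The cap may point either way.
- mixer: Fixed white roller mixer, 205 x 300 mm, its front to its -x. At the front, two fixed black rollers along its y, 22 mm in diameter, 238 mm long, axes 26 mm apart and 70 mm above the bench; blue bearing blocks at their ends, tops 81 mm up. Behind them the grey control panel slopes up from 89 to 141 mm, facing the robot. The origin is under the mixer, 55 mm behind the groove; the dial is 105 mm behind it.
- speed_dial (a joint): Angle of the black speed dial in rad, 0 to 4.71, growing clockwise as one faces the panel. At 0 the pointer is 135 degrees anticlockwise from straight up the panel. It turns freely with light friction (about 0.05 N m) and stays where it is left. The dial is set when this value equals that of set_ring.
- set_ring (a joint): Angle of the red mark round the dial in rad, with the same zero and the same direction as speed_dial. The ring is stiff (1 N m) and must not be turned.
- dial_grip (a point): Point on the dial's axis at grip height. The dial: a black bar 50 mm long, 14 mm wide, 34 mm high on a skirt 52 mm in diameter, on the panel that slopes 30 degrees from level. z: the dial's axis, out of the panel, 30 degrees from vertical; x: along the bar to the white pointer end, turns with it. Along z the bar's top is 12 mm above this point, the skirt's top 21 mm below, the panel 31 mm below.
- pointer_tip (a point): Outer end of the white line on top of the dial's bar, 25 mm from the dial's axis. Turns with the dial.
- red_mark (a point): Centre of the red mark on the aluminium ring round the dial, 37 mm from the dial's axis, near the panel face. x points outward from the dial's axis through the mark, z out of the panel.
- start (a joint): Travel of the green start button in m: 0 out, 0.006 fully in (5 N); it springs back.
- start_top (a point): Centre of the top of the green start button, 28 mm in diameter, on the same sloping panel, 140 mm to the right of the dial as one faces the panel. z is the way out of the panel; press along -z.
- reagent_mark (a point): Foot of a loose green bottle 60 mm in diameter and 130 mm high with a blue cap: leave it.
- slide_box_mark (a point): Foot of a loose orange slide box 50 x 85 mm, 26 mm high: leave it.
- timer_mark (a point): Foot of a loose white timer 60 x 70 x 18 mm: leave it.
- tip_box_mark (a point): Foot of a loose green pipette-tip box 120 x 85 mm, 62 mm high: leave it.

How it is judged (in metres and radians):
On the way, in this order (a step that is already met when the one before it is completed fails the run):
1. the purple-capped tube lies in the groove between the rollers, let go (x of tube_purple_mid in the frame of groove between -0.006 and 0.006 m and y of tube_purple_mid in the frame of groove between -0.058 and 0.058 m and z of tube_purple_mid in the frame of groove between -0.005 and 0.005 m and angle between the y axis of tube_purple_mid and the y axis of groove, either way round below 0.1 rad and contact force between the fingers and tube_purple below 0.05 N and linear speed of tube_purple below 0.03 m/s), for 0.2 s.
2. the dial's pointer is at the red mark and the dial is let go (y of pointer_tip in the frame of red_mark between -0.0026 and 0.0026 m and x of pointer_tip in the frame of red_mark above -0.025 m and contact force between the fingers and speed_dial below 0.05 N), for 0.2 s.
3. the start button is pressed in (value of joint start above 0.004 m), for 0.02 s.
At the end, for the whole second after the job is handed in: The purple-capped tube lies at rest in the groove (centre within 6 mm across, 5 mm in height and 58 mm along of the groove's centre, within 0.1 rad of its direction); the dial's pointer is within 6 degrees of the red mark (tip within 2.6 mm to the side); the start button is out again (x of tube_purple_mid in the frame of groove between -0.006 and 0.006 m and y of tube_purple_mid in the frame of groove between -0.058 and 0.058 m and z of tube_purple_mid in the frame of groove between -0.005 and 0.005 m and angle between the y axis of tube_purple_mid and the y axis of groove, either way round below 0.1 rad and y of pointer_tip in the frame of red_mark between -0.0026 and 0.0026 m and x of pointer_tip in the frame of red_mark above -0.025 m and contact force between the fingers and tube_purple below 0.05 N and linear speed of tube_purple below 0.02 m/s and value of joint start below 0.002 m); the robot touches nothing.
It fails at once if the start button pressed before the tube lies in the groove and the dial is at the mark (value of joint start above 0.004 m and not (x of tube_purple_mid in the frame of groove between -0.006 and 0.006 m and y of tube_purple_mid in the frame of groove between -0.058 and 0.058 m and z of tube_purple_mid in the frame of groove between -0.005 and 0.005 m and angle between the y axis of tube_purple_mid and the y axis of groove, either way round below 0.1 rad and y of pointer_tip in the frame of red_mark between -0.0026 and 0.0026 m and x of pointer_tip in the frame of red_mark above -0.025 m)).
It fails at once if the purple tube dropped or thrown (faster than 0.7 m/s out of the fingers) (linear speed of tube_purple above 0.7 m/s and contact force between the fingers and tube_purple below 0.05 N).
It fails at once if the red mark moved more than 2 mm (distance of red_mark from where it was at the start of the episode above 0.002 m).
It fails at once if the red-capped or yellow-capped tube moved more than 15 mm (distance of any of tube_red_mid, tube_yellow_mid from where it was at the start of the episode above 0.015 m).
It fails at once if another loose thing on the bench moved more than 20 mm (distance of any of reagent_mark, slide_box_mark, timer_mark, tip_box_mark from where it was at the start of the episode above 0.02 m).
It also fails if it takes over 58 s, if anything falls off the work surface, if the arm or the gripper's body presses on something with over 40 N, if the wrist force passes 120 N, or if a joint passes its speed limit or range.

ROBOT

A 6-joint arm with a two-finger parallel gripper is mounted at the origin on the work surface. World frame = base frame: x ahead of the robot, y to its left, z up, the work surface at z = 0. Lengths are in mm, angles in rad, forces in N, time in s.
With the tool pointing down it reaches from about 300 to 750 mm from the base axis. Payload 8.5 kg.
Tool frame: the origin (TCP) lies at the very end of the fingers, on their centre line; the grasp point (between the pads) lies robot.tcp_to_grasp behind it (robot.tcp_to_grasp is the distance from the TCP to the grasp point, in mm); z points along the fingers, y is the direction in which the jaws open and shut (so a half turn about z gives the same grasp; the last joint's range is limited). The gripper opens to 85 mm and grips with 20 to 120 N. Pads are 22 mm wide; open, the fingers measure 114 mm over their backs; the gripper's body (76 mm by 85 mm) begins 54 mm behind the grasp point. The pads swing forward as they close: fully open they stand 13 mm farther back than shut.
Start: joints at [0.993, 0.381, 1.297, -0, 1.464, -0.215], TCP at [195.182, 514.183, 198.422] pointing down, gripper open.
Joint ranges: [-3.11, 3.11], [-0.89, 2.33], [0.22, 2.48], [-1.42, 4.56], [0.17, 2.85], [-2.88, 2.88]. Speed limits (rad/s): [2.39, 2.39, 3.14, 3.14, 3.14, 3.14].

INTERFACE

Orientations are given as a unit quaternion [w, x, y, z].
In Python, from cell import robot, vision gives the robot as it stands. The module is installed in compiled form; this text tells all that it offers.
- The arm moves only by the tool step_arm, never from a script. Its argument "increments" is a list of rows, each a list of 7 numbers: the shift along the tool's x, y, z in m, then the turn, a rotation vector about the tool's x, y, z in rad, then the finger opening in m, from 0 to 0.0854. In form: [[tx, ty, tz, rx, ry, rz, grip], ...]. A call has 1 to 5 rows; each row is the pose to reach, as a shift and turn from the pose commanded when the call began, along the tool's axes at that moment; what a row does not reach only later rows make up. A row lasts 1/8 s, in which the tool goes at most 62.5 mm and 10.7 degrees, less where a joint would pass 70% of its speed; a pose out of reach is approached as far as the arm can. A call with a gripper value outside its range is refused whole. The fingers move at their own pace and stop on an object; "force" is the grip in N (left out, the last holds). Time passes only in rows, so rows that repeat a pose let the fingers close. It gives the time, the measured TCP pose, the force and the opening at its end, in the units of the state.
- robot.observe(): the state, without advancing time (a new reading comes with each control period).
- vision.capture(name): name is "scene" or "top"; returns a dict with "img" (480x640x3 uint8, red, green, blue), "z_map" (480x640 float32, mm along the optical axis (not along the pixel's ray), 0 where there is no reading), "mtx" (3x3 intrinsics, pixels), "k1" (the pictures are not rectified: a ray, as slopes to the right and down, at radius r is drawn at 1 + k1 r^2 times it, then the intrinsics apply), "xyz" and "attitude" of the camera in the world. Camera axes: x right, y up, looking along -z (the intrinsics and any distortion apply to the point x, -y, -z); pixel columns grow to the right and rows downward; lengths in mm; the calibration is good to about 2 mm. A picture is of the moment at which its call begins.
- robot.sign_off(): hands the job in, once; it reports no verdict.
The state is a dict: "time_s": time; "joint_pos": joint angles; "joint_vel": joint speeds; "joint_torque": joint torques, N m; "position": TCP position; "tool_rot": TCP orientation; "force": force on the tool from outside, world axes, zero at the start; "moment": the same for the moment, N m; "finger_gap": opening from 0.0 (shut) to 1.0 (fully open).
Only numpy, scipy, OpenCV 4.12 (cv2) and the standard library are available. Lean on these libraries where they do the work, as an engineer would, in place of code of your own. Each camera call takes 0.05 s, during which the arm holds its last target. There are 200 camera calls.

## Working session

There is one attempt and no reset: what is moved stays moved. The work goes in short steps, Python scripts to look and compute and a tool call to move; the robot and the scene stay as the last step left them, time stands still between calls to the robot, and variables do not carry over. Pictures are saved under pics/ and viewed, about 8 in all and at most 12, crops included, and the job is handed in when it is done.

Besides the shell and the picture viewer there is one more tool, called after "Request:" as name([rows], argument=value, ...), one row to a line, values as JSON. step_arm: Moves the arm, as the interface text tells. Its arguments: {"type":"object","properties":{"increments":{"type":"array"},"force":{"type":"number"}},"required":["increments"]}

```bash
mkdir -p pics; cat > h.py <<'E'
import numpy as np, cv2
from scipy.spatial.transform import Rotation as R
from cell import robot, vision
def Rq(q): return R.from_quat([q[1],q[2],q[3],q[0]])
def cap(n):
    c=vision.capture(n); c['R']=Rq(c['attitude']) if np.size(c['attitude'])==4 else R.from_matrix(c['attitude']); return c
def ray(c,uv):
    uv=np.atleast_2d(np.asarray(uv,float)); k=np.zeros(5); k[0]=c['k1']
    s=cv2.undistortPoints(uv[:,None],np.array(c['mtx'],float),k)[:,0]
    return np.c_[s[:,0],-s[:,1],-np.ones(len(s))]
def depth_pts(c,uv):
    uv=np.atleast_2d(uv).astype(int); z=c['z_map'][uv[:,1],uv[:,0]]
    return c['R'].apply(ray(c,uv)*z[:,None])+c['xyz']
def on_z(c,uv,z):
    d=c['R'].apply(ray(c,uv)); o=np.array(c['xyz'],float); return o+d*((z-o[2])/d[:,2])[:,None]
def save(n,img): cv2.imwrite('pics/'+n,cv2.cvtColor(img,cv2.COLOR_RGB2BGR))
E
python3 - <<'E'
from h import *
for n in('scene','top'):
    c=cap(n); save(n+'1.png',c['img']); print(n,c['mtx'],c['k1'],c['xyz'],c['attitude'])
print(robot.observe(), robot.tcp_to_grasp)
E
```

```text
scene [[508.64649577   0.         320.70184694]
 [  0.         508.64649577 239.38034073]
 [  0.           0.           1.        ]] -0.14013838773315865 [1312.78530548 -142.92602166 1237.85976737] [0.76247766 0.24647841 0.17761175 0.57125326]
top [[520.37451106   0.         323.2534564 ]
 [  0.         520.37451106 233.64696245]
 [  0.           0.           1.        ]] 0.05045616031783612 [ 429.39123285   93.81804241 1197.89577662] [-0.70332008 -0.04037906  0.035522    0.70883608]
{'time_s': 0.1, 'joint_pos': array([ 9.92717274e-01,  3.81138769e-01,  1.29817901e+00,  6.76085674e-06,
        1.46359220e+00, -2.15300340e-01]), 'joint_vel': array([-0.00020852, -0.00153217, -0.00332743, -0.00083714,  0.00097677,
        0.00016   ]), 'joint_torque': array([ 4.29127205e-03, -4.49219549e+01, -2.31658834e+01, -1.02487252e-04,
        3.64823711e-03, -2.64799276e-06]), 'position': array([195.00899986, 513.93923658, 197.87010626]), 'tool_rot': array([-2.57584671e-04,  1.80396628e-01,  9.83593728e-01, -6.06213847e-04]), 'force': array([-0.41519485, -0.30270771, -0.05686737]), 'moment': array([-0.00542399, -0.01296201, -0.00628059]), 'finger_gap': 1.003042582088114} 18.700000000000003
```

View pics/top1.png

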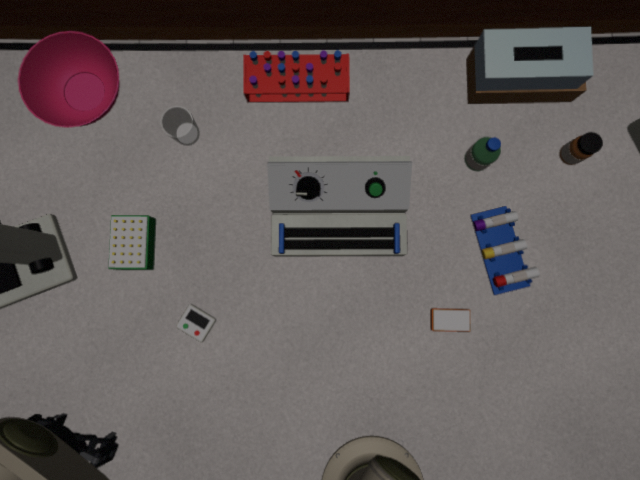

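View pics/scene1.png

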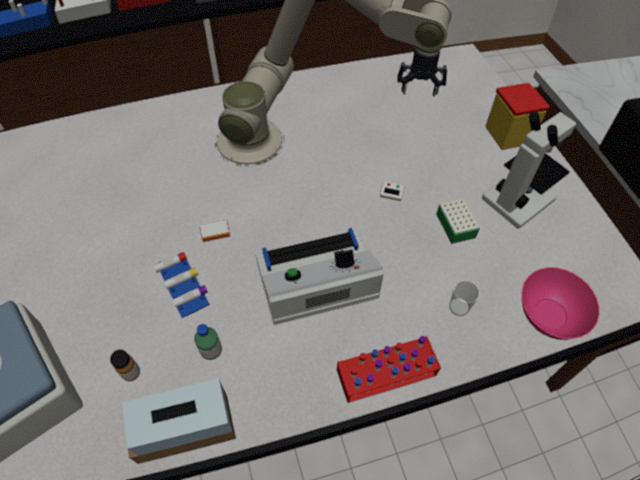

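Top view: purple tube at about (497,222), cap to the left (+y). Rollers are at rows 231–244. The dial is at (308,187), with its pointer to the left and the red mark at about (297,173). The button is at (375,187). Next I measure these.

```bash
python3 - <<'E'
from h import *
c=cap('top'); im=c['img']; hsv=cv2.cvtColor(im,cv2.COLOR_RGB2HSV)
a=cv2.resize(im[150:265,255:420],None,fx=4.5,fy=4.5,interpolation=cv2.INTER_CUBIC)
save('crop1.png',cv2.convertScaleAbs(a,alpha=1.6))
def comps(m,lo,box,name,z,amin=8):
    u0,v0,u1,v1=box; mm=np.zeros_like(m); mm[v0:v1,u0:u1]=m[v0:v1,u0:u1]
    n,l,s,ce=cv2.connectedComponentsWithStats(mm.astype(np.uint8))
    for i in range(1,n):
        if s[i,4]>=amin:
            r=cv2.minAreaRect(np.argwhere(l==i)[:,::-1].astype(np.float32))
            dp=depth_pts(c,np.argwhere(l==i)[:,::-1])
            print(name,ce[i].round(1),s[i,4],'rect',np.round(r[0],1),np.round(r[1],1),round(r[2]),'onz',on_z(c,ce[i],z)[0].round(1),'depth med',np.median(dp,0).round(1))
H,S,V=[hsv[...,i].astype(int) for i in range(3)]
T=(465,195,550,300)
comps((H>125)&(H<160)&(S>90),0,T,'purple',40)
comps(((H<8)|(H>172))&(S>130),0,T,'red',40)
comps((H>18)&(H<35)&(S>110),0,T,'yellow',40)
comps((S<60)&(V>150),0,T,'white',40)
comps((H>100)&(H<125)&(S>120),0,T,'bluerest',8,50)
M=(262,150,420,265)
comps((H>100)&(H<125)&(S>120),0,M,'blocks',81)
comps((H>40)&(H<90)&(S>90),0,M,'green',125)
comps(((H<8)|(H>170))&(S>110),0,M,'redmark',115,3)
comps((V<60)&(S<120),0,M,'dark',70,20)
E
```

```text
purple [479.3 224.6] 109 rect [479.3 224.6] [10.  10.7] 74 onz [ 571.7 -246.3   40. ] depth med [ 569.8 -243.4   49.3]
red [499.7 280.6] 106 rect [499.6 280.5] [ 9.9 11.2] 76 onz [ 447.3 -285.6   40. ] depth med [ 446.5 -282.4   49.9]
yellow [487.6 252.7] 106 rect [487.6 252.7] [ 9.8 11.2] 79 onz [ 508.8 -262.1   40. ] depth med [ 507.9 -259.1   49.8]
bluerest [489.1 213.3] 243 rect [490.  212.8] [ 6.8 38.6] 75 onz [ 601.5 -279.     8. ] depth med [ 601.7 -278.     9.1]
bluerest [496.  235.4] 691 rect [496.9 235.2] [18.6 39.6] 76 onz [ 550.5 -292.6    8. ] depth med [ 549.6 -292.5    8.8]
bluerest [505.5 270.2] 966 rect [507.4 271.9] [37.1 39.4] 75 onz [ 471.1 -310.2    8. ] depth med [ 476.5 -309.     8.8]
blocks [396.1 238.2] 152 rect [396.  237.5] [29.1  5.2] 88 onz [538.7 -55.7  81. ] depth med [539.1 -55.5  80.9]
blocks [281.3 238.1] 162 rect [281.5 238. ] [28.  5.] 90 onz [540.9 191.5  81. ] depth med [540.9 192.1  81.2]
green [375.1 188.7] 189 rect [375.1 188.8] [15.2 14.8] 27 onz [638.6  -8.2 125. ] depth med [636.7  -7.1 134.3]
redmark [297.6 173.5] 21 rect [297.6 173.4] [6.9 2.8] 56 onz [674.8 154.3 115. ] depth med [671.1 152.5 133.7]
dark [308.3 187.7] 343 rect [308.  187.5] [23. 24.] 90 onz [653.1 133.4  70. ] depth med [637.4 131.4 135.8]
dark [374.4 185.6] 152 rect [375. 187.] [20. 20.] 90 onz [656.4 -12.   70. ] depth med [647.6  -5.5 129.5]
dark [342.9 211.3] 296 rect [338.5 211. ] [  2. 133.] 90 onz [599.8  57.8  70. ] depth med [602.3  54.7  55.8]
dark [338.9 238. ] 1954 rect [338.5 237.5] [109.  23.] 0 onz [541.3  67.2  70. ] depth med [543.6  67.4  79.9]
```

View pics/crop1.png

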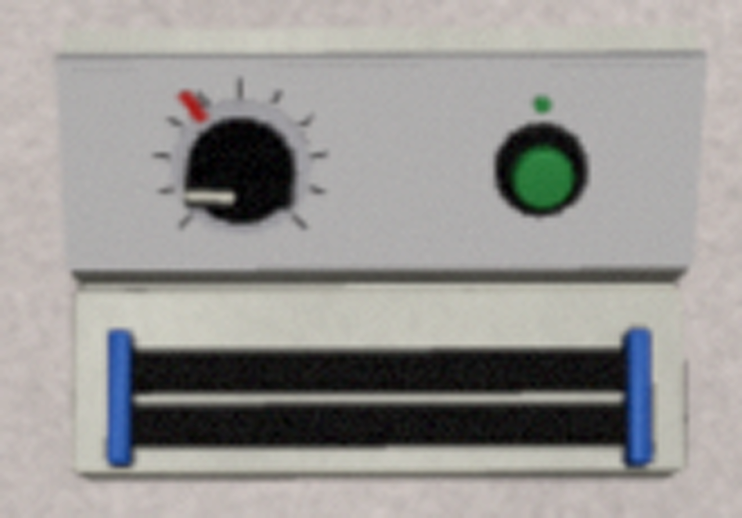

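The blocks read 81 mm high, as specified, so the groove is at about (540,68) and nearly along y. Next come the panel plane, the dial and button axes, and the tube line.

```bash
cat >> h.py <<'E'
def panel(c):
    v,u=np.mgrid[165:205,272:408]; uv=np.c_[u.ravel(),v.ravel()]; P=depth_pts(c,uv)
    hsv=cv2.cvtColor(c['img'],cv2.COLOR_RGB2HSV)
    n=np.array([-.5,0,.866]); d=np.median(P@n)
    for _ in range(4):
        k=abs(P@n-d)<(4 if _ else 8); A=np.c_[P[k][:,:2],np.ones(k.sum())]
        s=np.linalg.lstsq(A,P[k][:,2],rcond=None)[0]; n=np.array([-s[0],-s[1],1]); L=np.linalg.norm(n); n/=L; d=s[2]/L
    return n,d,P,uv
def on_plane(c,uv,n,d):
    r=c['R'].apply(ray(c,uv)); o=np.array(c['xyz'],float); return o+r*((d-o@n)/(r@n))[:,None]
E
python3 - <<'E'
from h import *
c=cap('top'); n,d,P,uv=panel(c)
print('n',n.round(3),'tilt',np.degrees(np.arccos(n[2])),'z at x=607,697',[(d-n[0]*x-n[1]*60)/n[2] for x in(607,697)])
h=P@n-d; right=np.array([0,-1,0.]); up=np.cross(n,right)*-1; up=up if up[0]>0 else -up
def rep(name,k): 
    q=P[k]-h[k][:,None]*n; print(name,k.sum(),'h',np.percentile(h[k],[5,50,95]).round(1),'foot',q.mean(0).round(1),'midrange y',(q[:,1].min()+q[:,1].max())/2)
D=(uv[:,0]<330)&(uv[:,0]>285); B=(uv[:,0]>360)
rep('dialtop',D&(h>38)); rep('skirt',D&(h>6)&(h<14)); rep('button',B&(h>8));rep('btn',B&(h>4))
hh=h.reshape(40,136)
print(hh[8:36:1,20:58].round().astype(int).tolist().__str__().replace('],','],\n'))
# tube by depth
v,u=np.mgrid[205:295,470:545]; w=np.c_[u.ravel(),v.ravel()]; T=depth_pts(c,w)
m=((T[:,2]>42)&(T[:,2]<56)).reshape(v.shape).astype(np.uint8)
nc,l,s,ce=cv2.connectedComponentsWithStats(m)
for i in range(1,nc):
    if s[i,4]>50:
        q=T[(l==i).ravel()]; r=cv2.minAreaRect(q[:,:2].astype(np.float32)); print(s[i,4],q.mean(0).round(1),np.round(r[0],1),np.round(r[1],1),r[2], 'zmax',q[:,2].max())
E
```

```text
n [-0.498  0.     0.867] tilt 29.85391560640389 z at x=607,697 [np.float64(94.16559917204705), np.float64(145.82160845428606)]
dialtop 148 h [38.8 41.6 44.8] foot [655.3 130.9 121.9] midrange y 124.62410404059858
skirt 211 h [ 6.4  8.7 12.3] foot [652.9 131.8 120.5] midrange y 133.28133845433786
button 332 h [ 9.5 14.4 24.4] foot [656.6  -4.8 122.6] midrange y 32.262287730718356
btn 379 h [ 4.7 13.2 24. ] foot [656.5  -6.6 122.6] midrange y 9.53689499005877
[[0, -2, -4, 2, 1, 2, 4, 1, 0, 3, 2, -1, 4, 0, 2, 2, -3, 2, 3, 3, 1, 2, 1, 2, -1, 3, 3, -3, 3, 0, 0, -2, 1, -1, -1, 0, 4, -1],
 [-6, 1, -2, -1, -1, 3, 0, 2, 0, 3, 5, 4, 6, 2, 2, 5, 0, 6, 1, 3, 5, 0, 4, 6, 0, -1, 3, 0, -2, -1, 3, 0, -2, -3, 2, -1, 2, 1],
 [2, 0, -1, -2, 4, 1, 3, 6, -1, -1, 5, 0, 8, 0, -1, 6, -1, 1, 4, 0, 4, 5, 1, 6, 4, 6, -2, 2, 0, -1, 2, -1, -1, -1, 1, 2, -1, -2],
 [2, -3, -5, 1, 0, 2, 0, 5, 2, 1, -1, 1, 2, 5, 8, 8, 3, 8, 10, 7, 1, 3, 1, 3, 0, 3, -1, 2, 3, 5, -2, 2, 0, 0, -2, 3, -3, -1],
 [0, 5, -2, 0, 2, 1, 4, -1, 3, 5, 7, 7, 9, 7, 9, 6, 8, 9, 13, 8, 8, 12, 9, 6, 2, 1, 2, 3, 0, 1, 3, -1, 0, 0, -1, 0, -1, 1],
 [1,
[... 2723 characters left out ...]
, -2, 4, 1, -1, 0, -1, -2],
 [-1, -2, 0, 0, -1, 0, 2, 5, 3, 2, 1, 5, 6, 6, 9, 12, 13, 10, 9, 11, 4, 6, 5, 3, 2, 1, 2, 0, 1, -4, 1, -2, 0, 3, 1, -1, 0, 5],
 [2, -2, -2, 0, 0, -2, 0, 1, 5, 3, 8, 2, 3, 7, 12, 9, 7, 5, 7, 5, 0, 6, 3, 5, 2, 7, -1, 3, 0, -1, -5, 2, 3, 3, 0, 0, 0, -2],
 [2, -2, 2, -3, 2, -4, -1, 3, 1, -1, 6, 3, 3, 3, 1, 2, -1, 2, 3, 2, 1, -1, 1, 1, -1, 0, 2, 1, -3, 1, -1, -4, 0, 4, -3, -3, 1, -1]]
435 [ 579.4 -278.4   49.4] [ 579.8 -280. ] [23.3 96.6] 12.716523170471191 zmax 55.8507581238232
436 [ 517.2 -295.1   49.7] [ 517.4 -295.9] [23.3 96.1] 14.297159194946289 zmax 55.89282166451676
478 [ 457.1 -320.8   49.5] [ 456.4 -320.8] [24.8 95.6] 13.79534912109375 zmax 55.867159640303726
```

```bash
python3 - <<'E'
from h import *
c=cap('top'); n,d,P,uv=panel(c); h=P@n-d
D=(uv[:,0]<330)&(uv[:,0]>285); B=(uv[:,0]>360)
up=np.array([n[2],0,-n[0]])
print('n',n,'d',d)
# bar top on plane d+42 by image rays: dark+white pointer silhouette restricted by depth
k=D&(h>39.5)&(h<46); q=on_plane(c,uv[k],n,d+42)
xy=np.c_[q@up,q[:,1]].astype(np.float32); r=cv2.minAreaRect(xy)
f=lambda s,y,hh:up*s+np.array([0,y,0])+n*(d+hh)
print('bar top rect',r,'foot',f(r[0][0],r[0][1],0).round(1))
k=D&(h>5)&(h<14); q=on_plane(c,uv[k],n,d+9); (cx,cy),rad=cv2.minEnclosingCircle(np.c_[q@up,q[:,1]].astype(np.float32)); print('skirt',f(cx,cy,0).round(1),rad)
hsv=cv2.cvtColor(c['img'],cv2.COLOR_RGB2HSV)[uv[:,1],uv[:,0]].astype(int)
g=B&(hsv[:,0]>40)&(hsv[:,0]<90)&(hsv[:,1]>90)&(uv[:,1]>178); hb=np.median(h[g]); q=on_plane(c,uv[g],n,d+hb); (cx,cy),rad=cv2.minEnclosingCircle(np.c_[q@up,q[:,1]].astype(np.float32))
print('button h',np.percentile(h[g],[10,50,90]),'top',f(cx,cy,hb).round(1),'foot',f(cx,cy,0).round(1),rad)
S0=f(0,0,0)
def pts(mask,hh,nm):
    q=on_plane(c,uv[mask],n,d+hh); a=np.c_[q@up,q[:,1]]; m=a.mean(0); print(nm,mask.sum(),'h',np.median(h[mask]),'s,y',m.round(1)); return a
rm=pts(D&((hsv[:,0]<8)|(hsv[:,0]>170))&(hsv[:,1]>110),3,'redmark')
a=pts(D&(hsv[:,2]>100)&(h>38)&(h<47),42,'pointer'); print(np.linalg.svd(a-a.mean(0))[2][0], a[np.argmax(a[:,1])])
print('lower edge on z89', on_z(c,[[340,209],[340,211]],89).round(1))
E
```

```text
n [-4.98923098e-01  6.72990640e-04  8.66646000e-01] d -221.2983860378464
bar top rect ((619.5291137695312, 131.93606567382812), (47.157493591308594, 13.50854206085205), 85.95575714111328) foot [647.3 131.8 117.3]
skirt [653.1 132.  120.6] 45.60808181762695
button h [11.75042226 20.77139148 24.07925838] top [638.5  -7.3 136.2] foot [648.8  -7.3 118.2] 18.674766540527344
redmark 27 h 3.515739969137428 s,y [640.  148.4]
pointer 9 h 42.41643702760376 s,y [618.7 145.3]
[-0.0085583  -0.99996338] [618.72790518 153.42520906]
lower edge on z89 [[602.1  64.5  89. ]
 [597.7  64.6  89. ]]
```

```bash
cat >> h.py <<'E'
def Rtool(zdir,ydir):
    z=np.array(zdir,float); z/=np.linalg.norm(z); y=np.array(ydir,float); y-=z*(y@z); y/=np.linalg.norm(y)
    return R.from_matrix(np.c_[np.cross(y,z),y,z])
def down(yaw): return Rtool([0,0,-1],[np.cos(yaw),np.sin(yaw),0])
def inc(targets):
    o=robot.observe(); r=Rq(o['tool_rot']); p=np.array(o['position'])
    print('t',round(o['time_s'],2),'pos',p.round(1),'gap',round(o['finger_gap'],3),'F',o['force'].round(1),'j',o['joint_pos'].round(2))
    for tp,tr in targets:
        print((r.inv().apply(np.array(tp)-p)/1000).round(4).tolist(),(r.inv()*tr).as_rotvec().round(4).tolist())
E
python3 -c "
from h import *
inc([((580,-280,150),down(.25)),((580,-280,34),down(.25))])"
```

```text
t 0.25 pos [195.1 514.1 198.1] gap 1.001 F [ 0.4  0.5 -0.3] j [ 0.99  0.38  1.3  -0.    1.46 -0.22]
[-0.6416, -0.6058, 0.0485] [-0.0007, 0.0002, 0.958]
[-0.6417, -0.6057, 0.1645] [-0.0007, 0.0002, 0.958]
```

Request:
step_arm([
  [-0.6416,-0.6058,0.04,0,0,0.958,0.0854],
  [-0.6416,-0.6058,0.04,0,0,0.958,0.0854],
  [-0.6416,-0.6058,0.04,0,0,0.958,0.046],
  [-0.6416,-0.6058,0.04,0,0,0.958,0.046],
  [-0.6416,-0.6058,0.04,0,0,0.958,0.046],
], force=30)

```text
time_s: 0.88
position: [331.8, 231.5, 184.4]
tool_rot: [0.0, 0.608, 0.794, 0.0]
force: [0.9, 0.3, -0.4]
finger_gap: 0.539
```

```bash
python3 -c "
from h import *
inc([((580,-280,150),down(.25))])"
```

```text
t 0.88 pos [331.8 231.5 184.4] gap 0.539 F [ 0.9  0.3 -0.4] j [0.31 0.14 1.69 0.   1.32 0.05]
[-0.5586, 0.1057, 0.0344] [0.0007, -0.0, 0.0147]
```

Request:
step_arm([
  [-0.5586,0.1057,0.0344,0,0,0.0147,0.046],
  [-0.5586,0.1057,0.0344,0,0,0.0147,0.046],
  [-0.5586,0.1057,0.0344,0,0,0.0147,0.046],
  [-0.5586,0.1057,0.0344,0,0,0.0147,0.046],
  [-0.5586,0.1057,0.0344,0,0,0.0147,0.046],
])

```text
time_s: 1.5
position: [469.7, -48.7, 165.4]
tool_rot: [0.0, 0.611, 0.791, 0.0]
force: [1.0, 0.1, 0.4]
finger_gap: 0.536
```

```bash
python3 -c "
from h import *
inc([((580,-280,150),down(.25))])"
```

```text
t 1.5 pos [469.7 -48.7 165.4] gap 0.536 F [1.  0.1 0.4] j [-0.35  0.27  1.56  0.    1.31 -0.61]
[-0.2516, 0.0483, 0.0154] [0.0004, 0.0001, 0.0053]
```

Request:
step_arm([
  [-0.2516,0.0483,0.0154,0,0,0.005,0.046],
  [-0.2516,0.0483,0.0154,0,0,0.005,0.046],
  [-0.2516,0.0483,0.0154,0,0,0.005,0.046],
  [-0.2516,0.0483,0.0154,0,0,0.005,0.046],
  [-0.2516,0.0483,0.0154,0,0,0.005,0.046],
])

```text
time_s: 2.12
position: [579.8, -281.1, 148.2]
tool_rot: [-0.001, 0.614, 0.789, -0.0]
force: [0.2, 1.4, -0.5]
finger_gap: 0.536
```

```bash
python3 -c "
from h import *
inc([((580,-280,75),down(.25)),((580,-280,34),down(.25))])
c=cap('top'); s=cap('scene')
a=cv2.resize(c['img'][190:300,440:570],None,fx=4,fy=4,interpolation=cv2.INTER_CUBIC); b=cv2.resize(s['img'][230:340,120:250],None,fx=4*110/110,fy=4,interpolation=cv2.INTER_CUBIC)
save('p4.png',cv2.convertScaleAbs(cv2.resize(np.hstack([a,b]),(800,338)),alpha=1.5))"
```

```text
t 2.12 pos [ 579.8 -281.1  148.2] gap 0.536 F [ 0.2  1.4 -0.5] j [-0.63  0.58  1.09 -0.    1.47 -0.88]
[0.001, 0.0005, 0.0732] [-0.001, -0.0008, -0.0025]
[0.001, 0.0006, 0.1142] [-0.001, -0.0008, -0.0025]
```

View pics/p4.png

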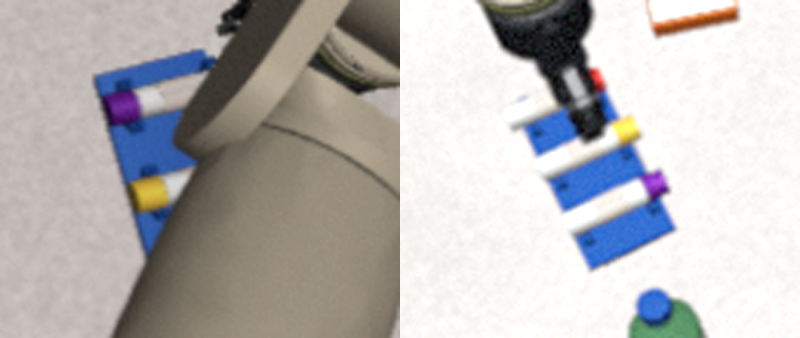

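The picture shows the gripper above the rest. In the scene half the purple tube runs (575,222)–(657,185), clear of the gripper. Before descending I check the tube line against the scene camera.

```bash
python3 -c "
from h import *
c=cap('scene'); im=c['img']; v,u=np.mgrid[255:320,150:225]; w=np.c_[u.ravel(),v.ravel()]; T=depth_pts(c,w)
hsv=cv2.cvtColor(im,cv2.COLOR_RGB2HSV)[w[:,1],w[:,0]].astype(int)
k=(hsv[:,0]>125)&(hsv[:,0]<160)&(hsv[:,1]>80); print('cap',on_z(c,w[k].mean(0),42)[0].round(1),np.median(T[k],0).round(1))
m=((T[:,2]>38)&(T[:,2]<56)).reshape(v.shape).astype(np.uint8); n,l,s,ce=cv2.connectedComponentsWithStats(m)
for i in range(1,n):
  if s[i,4]>80:
    q=T[(l==i).ravel()]; r=cv2.minAreaRect(q[:,:2].astype(np.float32)); print(s[i,4],np.round(r[0],1),np.round(r[1],1),r[2])
"
```

```text
cap [ 566.6 -248.5   42. ] [ 579.1 -245.2   51. ]
133 [ 465.8 -342.7] [37.4 46.2] 30.948442459106445
251 [ 518.4 -297.1] [33.6 92.2] 8.008880615234375
306 [ 582.3 -281.4] [35.3 95.6] 13.632373809814453
```

Request:
step_arm([
  [0.001,0.0005,0.055,-0.001,-0.001,-0.0025,0.046],
  [0.001,0.0005,0.0732,-0.001,-0.001,-0.0025,0.046],
])

```text
time_s: 2.52
position: [578.3, -274.0, 74.6]
tool_rot: [-0.001, 0.611, 0.791, 0.0]
force: [0.9, -0.1, 0.3]
finger_gap: 0.541
```

```bash
python3 -c "
from h import *
inc([((580.5,-280,75),down(.243)),((580.5,-280,34),down(.243))])"
```

```text
t 2.52 pos [ 578.3 -274.    74.6] gap 0.541 F [ 0.9 -0.1  0.3] j [-0.63  0.64  1.21  0.    1.29 -0.88]
[-0.0063, 0.0006, -0.0004] [-0.0017, -0.0024, 0.012]
[-0.0064, 0.0006, 0.0406] [-0.0017, -0.0024, 0.012]
```

Request:
step_arm([
  [-0.006,0.0006,0.0,-0.0017,-0.0024,0.012,0.046],
  [-0.006,0.0006,0.0,-0.0017,-0.0024,0.012,0.046],
])

```text
time_s: 2.78
position: [582.5, -282.4, 78.5]
tool_rot: [0.004, 0.617, 0.787, 0.0]
force: [-0.5, -0.1, 0.7]
finger_gap: 0.542
```

```bash
python3 -c "
from h import *
inc([((580.5,-280,75),down(.243)),((580.5,-280,34),down(.243))])"
```

```text
t 2.77 pos [ 582.5 -282.4   78.5] gap 0.542 F [-0.5 -0.1  0.7] j [-0.63  0.64  1.19 -0.    1.3  -0.88]
[0.0029, -0.0014, 0.0035] [0.0045, 0.0055, -0.0015]
[0.0031, -0.0016, 0.0445] [0.0045, 0.0055, -0.0015]
```

Request:
step_arm([
  [0,0,0,0,0,0,0.046],
  [0,0,0,0,0,0,0.046],
])

```text
time_s: 3.02
position: [582.0, -282.4, 77.6]
tool_rot: [0.003, 0.617, 0.787, 0.0]
force: [-0.5, -0.2, -0.1]
finger_gap: 0.534
```

```bash
python3 -c "
from h import *
inc([((580.5,-280,75),down(.243)),((580.5,-280,34),down(.243))])"
```

```text
t 3.02 pos [ 582.  -282.4   77.6] gap 0.534 F [-0.5 -0.2 -0.1] j [-0.63  0.65  1.19 -0.    1.3  -0.88]
[0.0027, -0.0009, 0.0026] [0.0035, 0.0043, -0.0016]
[0.0028, -0.0011, 0.0436] [0.0035, 0.0043, -0.0016]
```

Request:
step_arm([
  [0.0028,-0.001,0.02,0.0035,0.0043,-0.0016,0.046],
  [0.0028,-0.001,0.0425,0.0035,0.0043,-0.0016,0.046],
  [0.0028,-0.001,0.0425,0.0035,0.0043,-0.0016,0.046],
  [0.0028,-0.001,0.0425,0.0035,0.0043,-0.0016,0.046],
])

```text
time_s: 3.52
position: [580.8, -280.3, 35.3]
tool_rot: [0.0, 0.616, 0.788, -0.0]
force: [0.5, -1.0, 1.4]
finger_gap: 0.539
```

```bash
python3 -c "
from h import *
inc([((580.5,-280,34),down(.243))])"
```

```text
t 3.52 pos [ 580.8 -280.3   35.3] gap 0.539 F [ 0.5 -1.   1.4] j [-0.63  0.69  1.24 -0.    1.21 -0.88]
[0.0004, -0.0002, 0.0013] [0.0001, 0.0002, -0.0001]
```

Pose is good. Closing with a gentle force.

Request:
step_arm([
  [0,0,0.001,0,0,0,0.046],
  [0,0,0.001,0,0,0,0.02],
  [0,0,0.001,0,0,0,0.02],
  [0,0,0.001,0,0,0,0.02],
  [0,0,0.001,0,0,0,0.02],
], force=30)

```text
time_s: 4.15
position: [580.3, -280.0, 33.3]
tool_rot: [-0.001, 0.616, 0.788, -0.0]
force: [-0.7, -0.4, 0.7]
finger_gap: 0.23
```

Request:
step_arm([
  [0,0,0,0,0,0,0.02],
  [0,0,-0.03,0,0,0,0.02],
  [0,0,-0.08,0,0,0,0.02],
  [0,0,-0.12,0,0,0,0.02],
  [0,0,-0.12,0,0,0,0.02],
])

```text
time_s: 4.78
position: [581.6, -280.8, 156.9]
tool_rot: [0.003, 0.616, 0.788, 0.0]
force: [1.0, 0.3, -0.7]
finger_gap: 0.236
```

```bash
python3 -c "
from h import *
inc([((540,68,150),down(-.009)),((540,68,83),down(-.009))])
s=cap('scene')
save('p5.png',cv2.convertScaleAbs(cv2.resize(s['img'][180:340,110:310],None,fx=3,fy=3,interpolation=cv2.INTER_CUBIC),alpha=1.5))"
```

```text
t 4.78 pos [ 581.6 -280.8  156.9] gap 0.236 F [ 1.   0.3 -0.7] j [-0.63  0.58  1.08  0.    1.48 -0.88]
[0.3486, 0.0435, 0.0055] [0.0041, 0.0038, 0.252]
[0.3489, 0.0433, 0.0725] [0.0041, 0.0038, 0.252]
```

View pics/p5.png

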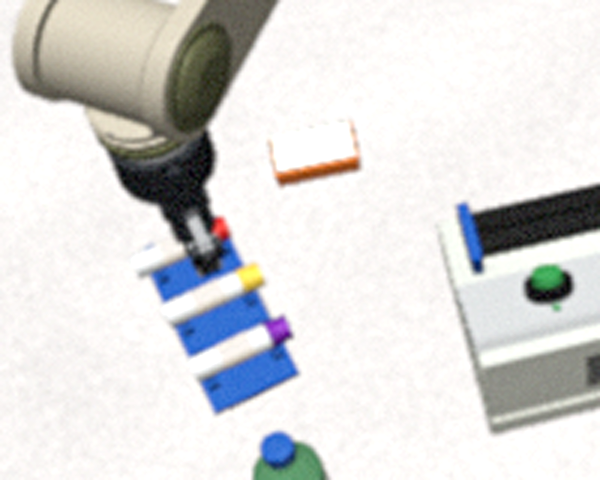

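The picture shows the purple tube still in the rest: cap at about (278,330) in the crop, which is scene pixel (203,290), unmoved. The gap equals the commanded 20 mm, so nothing is held. I check where the fingertips really are.

```bash
cat >> h.py <<'E'
def proj(c,p):
    q=c['R'].inv().apply(np.atleast_2d(p)-c['xyz']); s=np.c_[q[:,0]/-q[:,2],-q[:,1]/-q[:,2]]
    s*=1+c['k1']*(s**2).sum(1)[:,None]; return s@np.diag(np.diag(c['mtx'])[:2])+c['mtx'][:2,2]
E
python3 -c "
from h import *
o=robot.observe(); p=o['position']; c=cap('scene')
print('TCP proj',proj(c,p),'tube centre proj',proj(c,[580,-280,40]), 'cap', proj(c,[571,-246,40]))
v,u=np.mgrid[240:290,150:205]; w=np.c_[u.ravel(),v.ravel()]; T=depth_pts(c,w)
V=c['img'][w[:,1],w[:,0]].max(1)
k=(V<60)&(T[:,2]>100)&(T[:,2]<300); q=T[k]; print(k.sum()); lo=q[q[:,2]<np.percentile(q[:,2],15)]; print(lo.min(0),lo.max(0),np.median(lo,0))
c=cap('top'); T=depth_pts(c,[[479,225],[483,223],[487,252]]); print(T.round(1))
"
```

```text
TCP proj [[180.9440006  273.00005868]] tube centre proj [[190.10001631 294.9683045 ]] cap [[201.93282434 289.21538345]]
139
[ 571.91364817 -293.55139952  199.08558379] [ 630.23774988 -264.70698422  248.47181764] [ 605.63643208 -275.81580421  209.82155782]
[[ 569.2 -242.    52.8]
 [ 573.7 -251.2   51.5]
 [ 509.6 -257.1   52.3]]
```

The fingertips stand a little behind the TCP at this opening, and the 20 mm command stopped the closing before it could squeeze. I go back down and close towards zero instead.

```bash
python3 -c "
from h import *
inc([((580.5,-280,33),down(.243))])"
```

```text
t 4.92 pos [ 580.  -279.7  152.1] gap 0.234 F [-0.5  0.3  0.6] j [-0.63  0.58  1.09 -0.    1.48 -0.88]
[-0.0007, 0.0007, 0.1191] [-0.0021, -0.0025, -0.0001]
```

Request:
step_arm([
  [-0.0004,0.0004,0.03,-0.001,-0.001,0,0.046],
  [-0.0004,0.0004,0.07,-0.001,-0.001,0,0.046],
  [-0.0004,0.0004,0.1,-0.001,-0.001,0,0.046],
  [-0.0004,0.0004,0.119,-0.001,-0.001,0,0.046],
  [-0.0004,0.0004,0.119,-0.001,-0.001,0,0.046],
])

```text
time_s: 5.55
position: [579.6, -279.4, 31.7]
tool_rot: [-0.003, 0.616, 0.788, -0.0]
force: [-0.3, 0.4, 0.6]
finger_gap: 0.537
```

Request:
step_arm([
  [0,0,0,0,0,0,0.02],
  [0,0,0,0,0,0,0.0],
  [0,0,0,0,0,0,0.0],
  [0,0,0,0,0,0,0.0],
  [0,0,0,0,0,0,0.0],
], force=30)

```text
time_s: 6.18
position: [580.8, -280.3, 34.4]
tool_rot: [0.0, 0.616, 0.788, 0.0]
force: [1.0, 0.7, -0.4]
finger_gap: -0.001
```

```bash
python3 -c "
from h import *
inc([((580.5,-280,33),down(.243))])"
```

```text
t 6.17 pos [ 580.8 -280.3   34.4] gap -0.001 F [ 1.   0.7 -0.4] j [-0.63  0.69  1.24  0.    1.21 -0.88]
[0.0004, -0.0003, 0.0014] [0.0003, 0.0002, -0.0001]
```

```bash
python3 -c "
from h import *
s=cap('scene'); print('TCP proj',proj(s,robot.observe()['position']))
save('p6.png',cv2.convertScaleAbs(cv2.resize(s['img'][215:325,130:260],None,fx=6,fy=5.4,interpolation=cv2.INTER_CUBIC),alpha=1.6))"
```

```text
TCP proj [[190.45499375 296.25851017]]
```

View pics/p6.png

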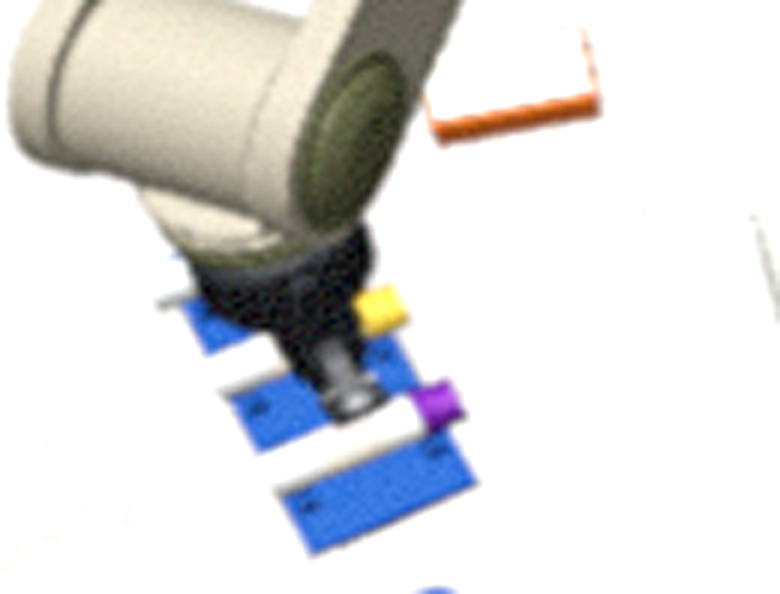

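The fingers are fully shut at crop (355,405) and look to be above the tube, ending about 6 px short of the projected TCP. The real tips seem higher than the reported TCP. I measure them by depth.

```bash
python3 -c "
from h import *
c=cap('scene'); 
v,u=np.mgrid[270:298,180:200]; w=np.c_[u.ravel(),v.ravel()]; T=depth_pts(c,w).reshape(28,20,3)
print('z rows 276-297'); print(T[6:,2:18,2].round().astype(int)); print('V'); print(c['img'][276:298,182:198].max(2)); print('x'); print(T[6:,2:18,0].round().astype(int))
"
```

```text
z rows 276-297
[[192 192 192 190 187 189 184 155 156  42  44  44  36  35  -2   1]
 [189 192 189 185 183 186 184 177 144 147  40  35   7  12  -1   0]
 [191 185 180 182 181 180 183 179 141 141  37  40  35   6  -5   0]
 [186 183 183 179 177 176 180 179 141 133  37  36  19  12   5  -1]
 [184 181 179 175 177 175 179 169 136 131  16  16   6  10  11   6]
 [180 180 176 176 172 173 172 133 125  14   6   6  13   7  12  11]
 [179 176 177 174 172 175 171 126 127 117  11   7  12  12   6   6]
 [134 172 137 169 169 173 172 122 120 116  13   6   5   4  13  12]
 [127 127 118 162 169 171 173 170 155 156 154   6  12  12  10   8]
 [124 123 125 120 170 169 169 168 157 153 156 157  11   4  12  12]
 [120 120 112 125 163 168 165 170 162 160 166 163   9  10   9  40]
 [ 10 117 153 158 152 163 163 166 164 161 157 159   9  11  42  54]
 [ 12 128 155 154 154 164 165 165 161 161 164 160 161  50  47  49]
 [ 10   8 157 160 165 160 162 162 163 163 162 162 158  52  56  54]
 [  8   6 139 162 163 161 160 161 161 160 161 157 151  51  53  49]
 [  8   8  12 162 161 165 162 162 157 157  74  53  52  51  50  53]
 [  5   7  10
[... 2643 characters left out ...]
 632 631 633 538 541 561 569]
 [535 609 627 627 627 634 636 637 635 635 638 636 638 568 567 569]
 [537 536 631 633 637 635 637 637 638 640 639 640 638 573 576 575]
 [539 538 622 637 639 638 638 639 640 640 641 639 637 575 577 575]
 [542 543 546 640 640 643 642 643 640 641 590 578 578 578 579 581]
 [543 545 548 640 642 642 641 645 580 580 582 579 579 582 579 582]
 [546 552 550 575 644 643 578 581 583 580 582 582 583 583 583 583]
 [551 577 578 579 580 583 585 585 584 584 588 588 586 587 586 587]
 [582 582 584 588 587 585 585 587 590 588 589 587 588 585 588 590]
 [584 587 585 584 588 588 588 590 589 590 591 589 590 588 590 590]
 [586 589 588 591 592 590 591 591 592 591 592 591 592 593 590 572]]
```

```bash
python3 -c "
from h import *
c=cap('scene')
p=np.array([195,514,198.]); y=np.array([.354,.935,0]); 
print('start tips', proj(c,[p+43*y+[0,0,13],p-43*y+[0,0,13],p]))
for X in (566,581,596):
  print(X,proj(c,[[X,-280,z] for z in (34,52,80,107,120,150,180)]).round(1).tolist())
print(robot.observe()['tool_rot'])
t=cap('top'); print('top tcp',proj(t,[[580.8,-280.3,z] for z in(34,107,180,300)]).round(0).tolist())
v,u=np.mgrid[0:480,0:640]
for cc,b in ((c,(140,200,215,300)),):
  w=np.array([(a,bb) for bb in range(b[2],b[3]) for a in range(b[0],b[1])]); T=depth_pts(cc,w)
  V=cc['img'][w[:,1],w[:,0]]; k=(T[:,2]>60)&(T[:,2]<300); T=T[k]
  for z in range(60,300,15):
    q=T[(T[:,2]>=z)&(T[:,2]<z+15)]
    if len(q)>2: print(z,len(q),np.percentile(q[:,0],[2,50,98]).round(),np.percentile(q[:,1],[2,50,98]).round())
"
```

```text
start tips [[430.41381521 103.13845246]
 [403.13412044 101.19599856]
 [416.15708732 105.38126432]]
566 [[189.8, 291.7], [188.5, 288.4], [186.3, 283.1], [184.2, 277.9], [183.1, 275.3], [180.6, 269.1], [178.1, 262.7]]
581 [[190.6, 296.4], [189.3, 293.1], [187.1, 287.9], [185.0, 282.6], [183.9, 280.1], [181.4, 274.0], [178.8, 267.6]]
596 [[191.4, 301.1], [190.1, 297.8], [187.9, 292.7], [185.8, 287.5], [184.7, 284.9], [182.2, 278.9], [179.6, 272.6]]
[9.45862758e-05 6.16227064e-01 7.87568530e-01 8.48251588e-05]
top tcp [[494.0, 221.0], [505.0, 216.0], [518.0, 211.0], [543.0, 200.0]]
105 9 [591. 594. 597.] [-290. -285. -267.]
120 15 [593. 596. 608.] [-286. -279. -262.]
135 20 [589. 599. 621.] [-291. -285. -259.]
150 79 [595. 634. 643.] [-291. -267. -255.]
165 65 [596. 620. 641.] [-293. -268. -256.]
180 38 [611. 618. 622.] [-281. -272. -260.]
195 81 [596. 615. 620.] [-310. -273. -246.]
210 107 [586. 614. 620.] [-311. -272. -244.]
225 123 [597. 613. 620.] [-310. -275. -246.]
240 55 [601. 612. 620.] [-311. -280. -251.]
255 69 [602. 619. 623.] [-314. -289. -265.]
270 115 [591. 614. 624.] [-317. -297. -232.]
285 71 [583. 616. 644.] [-326. -253. -208.]
```

The depth map shows the gripper's lowest visible points at about z=105 while the reported TCP is 34. I check that offset against the start picture, where the open fingers stand clear.

```bash
python3 -c "
from h import *
c=cap('scene'); im=cv2.imread('pics/scene1.png'); V=im.max(2)
print(V[70:108,396:450:1].__str__()) if 0 else None
for r in range(68,108):
  print(r,''.join('#' if V[r,x]<45 else '+' if V[r,x]<90 else '.' for x in range(390,452)))
p=np.array([195,514,198.]); y=np.array([.354,.935,0]); x=np.array([-.935,.354,0])
for dz in (0,13,40,60,70,80): print(dz,proj(c,[p+s*43*y+[0,0,dz] for s in(1,-1)]).round(1).tolist(), proj(c,[p+[0,0,dz]]).round(1).tolist())
"
```

```text
68 ..........+######+++###########################+++++++++......
69 ..........#####++...+##############################+####+.....
70 .........+#####+....+###################################+.....
71 .........+###++.....+##########################+++######+.....
72 .........####......+##########################+...+++###+.....
73 ........+###+.....+##########################+.....++###+.....
74 ........+###+.....+##########################.......+###+.....
75 ........####.....+###########################+......+###+.....
76 .......+####...+#############################+.......###+.....
77 ........####+++###############################+.....+###......
78 .......+################+++###########++######+.....+###......
79 .......+##############+......++..++##+...+#####+....+###......
80 .......+#############+....................######+..++###......
81 ........+#########++......................+######++####+......
82 ...........+#####+.........................+###########+......
83 ............+###+...........................+##########+......
84 ............+##+.........................
[... 1152 characters left out ...]
............................................................
103 ..............................................................
104 ..............................................................
105 ..............................................................
106 ..............................................................
107 ..............................................................
0 [[429.7, 106.4], [402.6, 104.4]] [[416.2, 105.4]]
13 [[430.4, 103.1], [403.1, 101.2]] [[416.8, 102.2]]
40 [[431.9, 96.3], [404.3, 94.4]] [[418.1, 95.3]]
60 [[433.1, 91.2], [405.2, 89.2]] [[419.1, 90.2]]
70 [[433.6, 88.6], [405.6, 86.5]] [[419.6, 87.5]]
80 [[434.2, 85.9], [406.1, 83.9]] [[420.2, 84.9]]
```

The open tips in the start picture lie about 46 mm above the reported TCP, of which 13 mm is the swing. So the real finger ends are about 33 mm above the reported point. I touch the bare bench with shut fingers to get this exactly.

Request:
step_arm([
  [0,0,-0.06,0,0,0,0],
  [0,0,-0.06,0,0,0,0],
  [0.11,-0.03,-0.06,0,0,0,0],
  [0.11,-0.03,-0.06,0,0,0,0],
  [0.11,-0.03,-0.06,0,0,0,0],
])

```text
time_s: 7.05
position: [523.5, -177.8, 94.1]
tool_rot: [-0.001, 0.615, 0.788, 0.0]
force: [-0.2, -1.2, 0.9]
finger_gap: -0.003
```

Request:
step_arm([
  [0,0,0.055,0,0,0,0],
  [0,0,0.1,0,0,0,0],
  [0,0,0.105,0,0,0,0],
  [0,0,0.105,0,0,0,0],
  [0,0,0.105,0,0,0,0],
])

```text
time_s: 7.68
position: [526.3, -181.4, -9.0]
tool_rot: [0.002, 0.616, 0.788, 0.0]
force: [0.3, 0.6, 0.2]
finger_gap: -0.002
```

```bash
python3 -c "
from h import *
inc([])
c=cap('scene'); p=robot.observe()['position']; print(proj(c,p+np.array([[0,0,d] for d in (0,20,30,40)])).round(1).tolist()); u,v=proj(c,p)[0].astype(int); V=c['img'].max(2)
for r in range(v-40,v+5): print(r,''.join('#' if V[r,x]<45 else '+' if V[r,x]<95 else '.' for x in range(u-30,u+30)))
"
```

```text
t 7.67 pos [ 526.3 -181.4   -9. ] gap -0.002 F [0.3 0.6 0.2] j [-0.54  0.62  1.55  0.    0.96 -0.79]
[[224.9, 279.3], [223.8, 275.6], [223.3, 273.8], [222.8, 271.9]]
239 ........................+.+++++++++.........................
240 .....+....................+++++++++.........................
241 ......++.................++++++####+........................
242 ......++++............++++++++++###+........................
243 ......++++++++++++..+++++++++++####+........................
244 .......+##++++++++++++++++++++#####+........................
245 .......+###++++++++++++++++#+#######........................
246 .......+####+#+++++++++++##########+........................
247 ........+##++++++++++++++##########+........................
248 ........+#####++++++++#############+........................
249 ........+##########################+........................
250 .........+########################+.........................
251 .........+########################+.........................
252 .........+#######################+..........................
253 ..........+#########
[... 1290 characters left out ...]
................+##+++++..........................
274 ...........................+###+............................
275 ...........................++++.............................
276 +...........................................................
277 ............................................................
278 ............................................................
279 ............................................................
280 ............................................................
281 ............................................................
282 ............................................................
283 ............................................................
```

Request:
step_arm([
  [0,0,0.006,0,0,0,0],
  [0,0,0.012,0,0,0,0],
  [0,0,0.016,0,0,0,0],
  [0,0,0.016,0,0,0,0],
])

```text
time_s: 8.22
position: [525.1, -180.6, -27.2]
tool_rot: [-0.0, 0.616, 0.788, 0.0]
force: [-0.1, 0.4, 0.2]
finger_gap: -0.001
```

Request:
step_arm([
  [0,0,0.003,0,0,0,0],
  [0,0,0.003,0,0,0,0],
])

```text
time_s: 8.48
position: [525.2, -180.7, -29.9]
tool_rot: [-0.0, 0.616, 0.788, 0.0]
force: [0.0, -0.7, 0.0]
finger_gap: 0.001
```

Request:
step_arm([
  [0,0,0.003,0,0,0,0],
  [0,0,0.003,0,0,0,0],
])

```text
time_s: 8.72
position: [525.3, -180.7, -32.7]
tool_rot: [0.0, 0.616, 0.788, 0.0]
force: [-0.3, -0.3, -0.3]
finger_gap: 0.001
```

Request:
step_arm([
  [0,0,0.002,0,0,0,0],
  [0,0,0.002,0,0,0,0],
])

```text
time_s: 8.98
position: [525.4, -180.8, -32.9]
tool_rot: [0.001, 0.616, 0.788, 0.0]
force: [-5.9, 2.2, 19.6]
finger_gap: -0.002
```

Request:
step_arm([
  [0,0,0.002,0,0,0,0],
  [0,0,0.002,0,0,0,0],
])

```text
time_s: 9.22
position: [525.5, -180.8, -33.0]
tool_rot: [0.001, 0.616, 0.788, 0.0]
force: [-11.0, 6.0, 40.2]
finger_gap: -0.001
```

Request:
step_arm([
  [0,0,0.002,0,0,0,0],
  [0,0,0.002,0,0,0,0],
])

```text
time_s: 9.48
position: [525.6, -180.9, -33.1]
tool_rot: [0.002, 0.616, 0.788, 0.0]
force: [-18.2, 8.0, 60.4]
finger_gap: 0.0
```

Contact came at a reported z of −32.8, so the real finger ends are 32.8 mm above the reported TCP. I correct for that and go back to the tube.

Request:
step_arm([
  [0,0,-0.06,0,0,0,0.02],
  [0,0,-0.12,0,0,0,0.046],
  [-0.04,0.01,-0.13,0,0,0,0.046],
  [-0.1,0.027,-0.13,0,0,0,0.046],
  [-0.1,0.027,-0.13,0,0,0,0.046],
])

```text
time_s: 10.1
position: [576.4, -274.6, 90.5]
tool_rot: [0.001, 0.617, 0.787, -0.0]
force: [-0.7, 0.6, -0.2]
finger_gap: 0.537
```

Request:
step_arm([
  [0,0,0,0,0,0,0.046],
  [0,0,0,0,0,0,0.046],
])

```text
time_s: 10.35
position: [575.1, -270.2, 91.3]
tool_rot: [-0.0, 0.616, 0.788, 0.0]
force: [-0.6, -0.5, 0.7]
finger_gap: 0.537
```

```bash
python3 -c "
from h import *
inc([((580.5,-280,0.5),down(.243)),((580.5,-280,40),down(.243))])"
```

```text
t 10.35 pos [ 575.1 -270.2   91.3] gap 0.537 F [-0.6 -0.5  0.7] j [-0.63  0.62  1.21  0.    1.32 -0.87]
[-0.0108, 0.0029, 0.0908] [-0.0002, -0.0005, 0.0007]
[-0.0108, 0.0029, 0.0513] [-0.0002, -0.0005, 0.0007]
```

Request:
step_arm([
  [-0.0108,0.0029,0.0,0,0,0,0.046],
  [-0.0108,0.0029,0.03,0,0,0,0.046],
  [-0.0108,0.0029,0.045,0,0,0,0.046],
  [-0.0108,0.0029,0.051,0,0,0,0.046],
  [-0.0108,0.0029,0.051,0,0,0,0.046],
])

```text
time_s: 10.98
position: [581.1, -281.1, 40.5]
tool_rot: [0.0, 0.616, 0.788, 0.0]
force: [0.2, 0.5, 0.3]
finger_gap: 0.539
```

```bash
python3 -c "
from h import *
inc([((580.5,-280,0.5),down(.243))])"
```

```text
t 10.97 pos [ 581.1 -281.1   40.5] gap 0.539 F [0.2 0.5 0.3] j [-0.63  0.68  1.23  0.    1.23 -0.88]
[0.0013, -0.0003, 0.04] [0.0003, 0.0002, 0.0]
```

Request:
step_arm([
  [0.0008,-0.0003,0.015,0,0,0,0.046],
  [0.0008,-0.0003,0.03,0,0,0,0.046],
  [0.0008,-0.0003,0.04,0,0,0,0.046],
  [0.0008,-0.0003,0.04,0,0,0,0.046],
])

```text
time_s: 11.48
position: [580.0, -280.1, -0.8]
tool_rot: [-0.001, 0.616, 0.788, 0.0]
force: [-0.3, -0.6, 0.1]
finger_gap: 0.537
```

Request:
step_arm([
  [0,0,0,0,0,0,0.03],
  [0,0,0,0,0,0,0.01],
  [0,0,0,0,0,0,0.01],
  [0,0,0,0,0,0,0.01],
], force=30)

```text
time_s: 11.98
position: [581.1, -280.6, 1.0]
tool_rot: [0.001, 0.616, 0.788, 0.0]
force: [2.5, 0.4, 4.9]
finger_gap: 0.262
```

Request:
step_arm([
  [0,0,-0.006,0,0,0,0.01],
  [0,0,-0.015,0,0,0,0.01],
  [0,0,-0.02,0,0,0,0.01],
])

```text
time_s: 12.35
position: [580.4, -280.5, 21.0]
tool_rot: [0.0, 0.616, 0.788, -0.0]
force: [-0.1, 0.6, -0.7]
finger_gap: 0.265
```

```bash
python3 -c "
from h import *
inc([((540,68,100),down(-.009))])
c=cap('scene'); v,u=np.mgrid[270:315,165:215]; w=np.c_[u.ravel(),v.ravel()]; T=depth_pts(c,w)
hsv=cv2.cvtColor(c['img'],cv2.COLOR_RGB2HSV)[w[:,1],w[:,0]].astype(int)
k=(hsv[:,0]>125)&(hsv[:,0]<160)&(hsv[:,1]>80); print('cap px',w[k].mean(0),np.median(T[k],0).round(1))
k=(hsv[:,2]>150)&(T[:,2]>35)&(T[:,2]<90); print(np.percentile(T[k][:,2],[10,50,90,98]),np.median(T[k],0))"
```

```text
t 12.35 pos [ 580.4 -280.5   21. ] gap 0.265 F [-0.1  0.6 -0.7] j [-0.63  0.7   1.25 -0.    1.18 -0.88]
[0.348, 0.0446, -0.0791] [0.0003, 0.0004, 0.2518]
cap px [196.39705882 283.69117647] [ 579.3 -246.7   72.4]
[48.16109705 67.18140902 73.55618511 75.35332354] [ 579.79954763 -312.35112209   67.18140902]
```

The tube is held: its top is at 72 and it rose 21 mm with the hand. Now I carry it to the groove.

Request:
step_arm([
  [0,0,-0.05,0,0,0,0.01],
  [0.03,0.004,-0.079,0,0,0,0.01],
  [0.348,0.0446,-0.079,0,0,0.2518,0.01],
  [0.348,0.0446,-0.079,0,0,0.2518,0.01],
  [0.348,0.0446,-0.079,0,0,0.2518,0.01],
])

```text
time_s: 13.02
position: [554.8, -62.3, 99.5]
tool_rot: [0.0, 0.711, 0.704, 0.0]
force: [1.2, 0.4, -0.2]
finger_gap: 0.269
```

```bash
python3 -c "
from h import *
inc([((540,68,100),down(-.009))])"
```

```text
t 13.03 pos [554.8 -62.3  99.5] gap 0.269 F [ 1.2  0.4 -0.2] j [-0.32  0.48  1.43  0.    1.23 -0.31]
[0.1302, -0.0161, -0.0006] [0.0004, 0.0, -0.0012]
```

Request:
step_arm([
  [0.1302,-0.0161,-0.0006,0,0,-0.001,0.01],
  [0.1302,-0.0161,-0.0006,0,0,-0.001,0.01],
  [0.1302,-0.0161,-0.0006,0,0,-0.001,0.01],
  [0.1302,-0.0161,-0.0006,0,0,-0.001,0.01],
  [0.1302,-0.0161,-0.0006,0,0,-0.001,0.01],
])

```text
time_s: 13.65
position: [540.8, 64.9, 99.8]
tool_rot: [0.0, 0.71, 0.704, -0.0]
force: [-0.4, 0.1, -0.8]
finger_gap: 0.268
```

```bash
python3 -c "
from h import *
inc([((540,68,53),down(-.009))])
t=cap('top'); c=cap('scene'); V=cv2.cvtColor(c['img'],cv2.COLOR_RGB2HSV)
u,v=proj(c,[540,68,139])[0].astype(int); print(u,v)
y,x=np.mgrid[v-40:v+40,u-60:u+60]; w=np.c_[x.ravel(),y.ravel()]; T=depth_pts(c,w); hs=V[w[:,1],w[:,0]].astype(int)
k=(hs[:,0]>125)&(hs[:,0]<160)&(hs[:,1]>80)&(T[:,2]>100); print('cap',k.sum(),np.median(T[k],0).round(1))
k=(hs[:,1]<50)&(hs[:,2]>120)&(T[:,2]>125)&(T[:,2]<155)&(T[:,0]<575); print('body',k.sum(),np.median(T[k],0).round(1)); r=cv2.minAreaRect(T[k][:,:2].astype(np.float32)); print(r)
a=cv2.resize(t['img'][140:280,250:430],None,fx=2.2,fy=2.2); b=cv2.resize(c['img'][170:310,225:405],None,fx=2.2,fy=2.2,interpolation=cv2.INTER_CUBIC)
save('p8.png',cv2.convertScaleAbs(np.hstack([a,b]),alpha=1.5))"
```

```text
t 13.65 pos [540.8  64.9  99.8] gap 0.268 F [-0.4  0.1 -0.8] j [-0.1   0.46  1.47 -0.    1.21 -0.09]
[0.0031, -0.0008, 0.0468] [0.0002, 0.0003, -0.0006]
309 232
cap 98 [570.7  99.  151. ]
body 122 [546.   36.1 148. ]
((539.0433349609375, 61.313758850097656), (38.275821685791016, 92.69222259521484), 4.709793567657471)
```

View pics/p8.png

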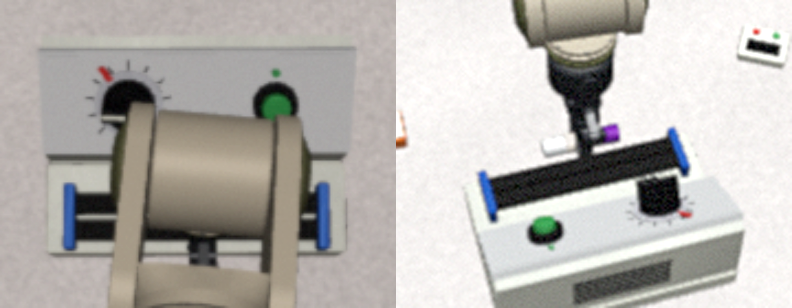

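The tube is held level and parallel to the rollers, cap to +y: scene half, (545,147)–(612,133). Descending in stages.

Request:
step_arm([
  [0.001,-0.0006,0.02,0,0,0,0.01],
  [0.001,-0.0006,0.035,0,0,0,0.01],
  [0.001,-0.0006,0.042,0,0,0,0.01],
  [0.001,-0.0006,0.042,0,0,0,0.01],
  [0.001,-0.0006,0.042,0,0,0,0.01],
])

```text
time_s: 14.38
position: [540.2, 67.2, 58.4]
tool_rot: [0.0, 0.71, 0.704, 0.0]
force: [0.8, 0.4, -0.9]
finger_gap: 0.267
```

Request:
step_arm([
  [0,0,0.003,0,0,0,0.01],
  [0,0,0.005,0,0,0,0.01],
  [0,0,0.005,0,0,0,0.01],
])

```text
time_s: 14.75
position: [539.8, 67.3, 52.8]
tool_rot: [-0.0, 0.71, 0.704, -0.0]
force: [0.9, 0.5, -0.1]
finger_gap: 0.265
```

Request:
step_arm([
  [0,0,0.0015,0,0,0,0.01],
  [0,0,0.0015,0,0,0,0.01],
])

```text
time_s: 15.0
position: [540.0, 67.3, 51.4]
tool_rot: [0.0, 0.71, 0.704, 0.0]
force: [0.0, 1.2, -0.0]
finger_gap: 0.267
```

Request:
step_arm([
  [0,0,0.0015,0,0,0,0.01],
  [0,0,0.0015,0,0,0,0.01],
])

```text
time_s: 15.25
position: [541.0, 67.2, 50.8]
tool_rot: [0.001, 0.71, 0.704, 0.001]
force: [1.4, 0.1, 6.2]
finger_gap: 0.269
```

Contact at about 50.8, close to the expected 50. Opening gently and then rising.

Request:
step_arm([
  [0,0,0,0,0,0,0.024],
  [0,0,0,0,0,0,0.028],
  [0,0,0,0,0,0,0.034],
  [0,0,0,0,0,0,0.042],
  [0,0,0,0,0,0,0.046],
])

```text
time_s: 15.88
position: [539.6, 67.3, 49.7]
tool_rot: [-0.0, 0.71, 0.704, -0.0]
force: [0.3, 0.8, 0.4]
finger_gap: 0.535
```

Request:
step_arm([
  [0,0,-0.005,0,0,0,0.046],
  [0,0,-0.02,0,0,0,0.046],
  [0,0,-0.06,0,0,0,0.046],
  [0,0,-0.11,0,0,0,0.046],
  [0,0,-0.13,0,0,0,0.046],
])

```text
time_s: 16.5
position: [540.7, 67.3, 184.0]
tool_rot: [0.002, 0.71, 0.704, 0.002]
force: [0.1, -0.2, -0.3]
finger_gap: 0.536
```

```bash
python3 -c "
from h import *
inc([])
c=cap('scene'); V=cv2.cvtColor(c['img'],cv2.COLOR_RGB2HSV)
u,v=proj(c,[540,68,89])[0].astype(int); print('expected centre px',u,v)
y,x=np.mgrid[v-35:v+30,u-60:u+60]; w=np.c_[x.ravel(),y.ravel()]; T=depth_pts(c,w); hs=V[w[:,1],w[:,0]].astype(int)
k=(hs[:,0]>125)&(hs[:,0]<160)&(hs[:,1]>80)&(T[:,2]>60); print('cap',k.sum(),np.median(T[k],0).round(1))
k=(T[:,2]>86)&(T[:,2]<108)&(T[:,0]<570)&(T[:,0]>510)&(T[:,1]>0)&(T[:,1]<135); r=cv2.minAreaRect(T[k][:,:2].astype(np.float32)); print(r,np.percentile(T[k][:,2],[50,95]))
"
```

```text
t 16.5 pos [540.7  67.3 184. ] gap 0.536 F [ 0.1 -0.2 -0.3] j [-0.09  0.38  1.34  0.    1.41 -0.09]
expected centre px 309 243
cap 130 [552.6 107.8  99.9]
((548.6797485351562, 68.91136169433594), (34.42475891113281, 112.6500473022461), 1.814131498336792) [ 97.96052433 104.02200147]
```

The tube lies in the groove: cap centre y≈108, top z≈101. Now the angles of the red mark and pointer, from the unobstructed first top picture.

```bash
cat >> h.py <<'E'
NP=np.array([-.5,0,.8660]); UP=np.array([.866,0,.5]); FOOT=np.array([646.3,132,116.3])
def sy(c,uv,h):  # panel coords (up, left) relative to dial axis of pixels at height h over panel
    q=on_plane(c,uv,NP,FOOT@NP+h)-FOOT; return np.c_[q@UP,q[:,1]]
def dialview(im,c):
    hsv=cv2.cvtColor(im,cv2.COLOR_RGB2HSV).astype(int); v,u=np.mgrid[160:212,280:336]; w=np.c_[u.ravel(),v.ravel()]; q=hsv[w[:,1],w[:,0]]
    m=((q[:,0]<8)|(q[:,0]>170))&(q[:,1]>100)&(q[:,2]>70); a=sy(c,w[m],2); a=a[np.hypot(*a.T)>28]; m0=a.mean(0)
    b=sy(c,w,43); k=(q[:,2]>105)&(np.hypot(*b.T)<27)&(q[:,1]<70); k&=(abs(b[:,0])<30)
    return m0,np.degrees(np.arctan2(m0[1],m0[0])),b[k],a
E
python3 -c "
from h import *
c=cap('top'); im=cv2.cvtColor(cv2.imread('pics/top1.png'),cv2.COLOR_BGR2RGB)
m,a,b,r=dialview(im,c); print('mark',m.round(1),np.hypot(*m),'deg left of up',a,len(r))
x,y=np.mgrid[180:202,288:326]; V=im.max(2)
print(V[180:202,288:326])
print('pixel (row191,col296) ',sy(c,[[295,193],[296,193.5],[306,194],[308,187.5]],43).round(1))
# ticks: symmetric fan check centre: dark ticks on panel
g=cv2.cvtColor(im,cv2.COLOR_RGB2GRAY)
"

```

```text
mark [29.8 21.4] 36.692246036557414 deg left of up 35.743808471935736 22
[[109 109 108 108 110 108 102  97  98  97  80  35  12   6   2   5   5   3
    5  12   7   3   5   8   5   4  10   5  17  40  76 100 100  97  95 106
  109 110]
 [110 110 108 108 109 106 100  99  97  84  47  15   7   8   5  10  10  11
    6   7   8  10   8   8   3   8  10   7   4  21  59  93 101  99  95  95
  107 109]
 [110 108 109 110 109 105  99  99  91  66  20   5   4   9   3   7   9   5
    7   5   9   0   8   0   5   4   1   5   9  16  36  72  96 102 100 102
  109 108]
 [107 104 105 105 105 103  99  98  87  41  11   8   4   5   3   6   9  13
    9   3   3   4   6   7   9   6   5   9   7   5  11  41  76 100 101 101
  104 103]
 [ 99  77  65  65  76  98  99  97  80  29   5   5   9  10   2   8   5   7
   10   8  13   0   3   8   4   9  11   7   7   7  10  29  69  99 101  95
   75  66]
 [106 101 101  95  88  98  99  90  68  23   7   7   4   2   5   8   7   6
    6   6   7   8   1   9   0   3   7   7   8   7   1  23  61  97 100  97
   92  98]
 [109 109 109 109 103 100  98  92  60  18   6   6   1   9   3   6   4   9
[... 1847 characters left out ...]
0 109 109 109 107  98  75  80 100  99  95  82  63  40  28  17
   10   6   9   8   4  12  21  40  65  88  93  99 101  95  75  83 104 110
  109 107]
 [109 109 109 107 109 108  99  75  80 101 108 104  98  98  92  90  84  64
   42  39  39  40  42  53  66  88  93 100  99 103 107 107  91  68  79 105
  109 110]
 [107 110 107 109 109 108  99  84 101 109 110 108 107 103  99  99  99  94
   90  90  88  91  90  91  93  99 101 103 103 108 110 110 107  94  76  95
  106 109]
 [109 110 108 109 108 109 107 105 107 109 109 110 111 108 105 104 104 103
  100  99  99  99  99 101 102 104 106 108 108 109 110 109 107 107 102 106
  108 109]]
pixel (row191,col296)  [[ 0.9 25.5]
 [-0.2 23.4]
 [-1.4  3.1]
 [12.5 -1.3]]
```

The mark is at radius 36.7 mm (37 expected), 35.7° left of up. The pointer is at about 90° left, so the dial must turn about 54° clockwise. Next I tilt and go above the dial, assuming the 33 mm offset lies along the tool; the cameras will check that.

```bash
cat >> h.py <<'E'
OFF=32.8
def dialpose(h,ang=90,foot=FOOT):
    a=np.radians(ang); x=np.cos(a)*UP+np.sin(a)*np.array([0,1,0]); y=np.cross(-NP,x)
    return foot+NP*(h-OFF), Rtool(-NP,y)
E
python3 -c "
from h import *
inc([dialpose(90)])"
```

```text
t 16.6 pos [540.9  67.3 183.1] gap 0.538 F [-0.2  0.7 -0.8] j [-0.09  0.38  1.34 -0.    1.41 -0.09]
[0.0653, 0.0762, 0.0177] [-0.5174, 0.0026, -0.0075]
```

Request:
step_arm([
  [0.0653,0.0762,0.0177,-0.5174,0.0026,-0.0075,0.046],
  [0.0653,0.0762,0.0177,-0.5174,0.0026,-0.0075,0.046],
  [0.0653,0.0762,0.0177,-0.5174,0.0026,-0.0075,0.046],
  [0.0653,0.0762,0.0177,-0.5174,0.0026,-0.0075,0.046],
  [0.0653,0.0762,0.0177,-0.5174,0.0026,-0.0075,0.046],
])

```text
time_s: 17.23
position: [617.2, 131.7, 162.6]
tool_rot: [0.181, 0.684, 0.683, 0.181]
force: [0.6, -0.2, -0.2]
finger_gap: 0.534
```

```bash
python3 -c "
from h import *
inc([dialpose(90)])
t=cap('top'); c=cap('scene'); o=robot.observe(); r=Rq(o['tool_rot']).as_matrix(); p=o['position']
for nm,q in (('tool',p-32.8*r[:,2]),('world',p+[0,0,32.8])):
  for s in (-23,0,23): print(nm,s,'scene',proj(c,q+s*r[:,1])[0].round(1),'top',proj(t,q+s*r[:,1])[0].round(1))
a=cv2.resize(t['img'][140:270,250:420],None,fx=2.35,fy=2.35,interpolation=cv2.INTER_CUBIC); b=cv2.resize(c['img'][180:310,250:420],None,fx=2.35*1,fy=2.35,interpolation=cv2.INTER_CUBIC)
save('p9.png',cv2.convertScaleAbs(np.hstack([a,b]),alpha=1.6))"
```

```text
t 17.23 pos [617.2 131.7 162.6] gap 0.534 F [ 0.6 -0.2 -0.2] j [ 0.03  0.35  1.58 -0.02  0.7   0.04]
[0.0003, 0.002, -0.0025] [-0.007, -0.0002, -0.0008]
tool -23 scene [337.7 230.6] top [307.3 212.6]
tool 0 scene [340.2 234. ] top [307.1 201.6]
tool 23 scene [342.9 237.5] top [306.8 190.4]
world -23 scene [339.7 234.5] top [307.2 204.1]
world 0 scene [342.3 238. ] top [306.9 193. ]
world 23 scene [345.  241.6] top [306.7 181.7]
```

View pics/p9.png

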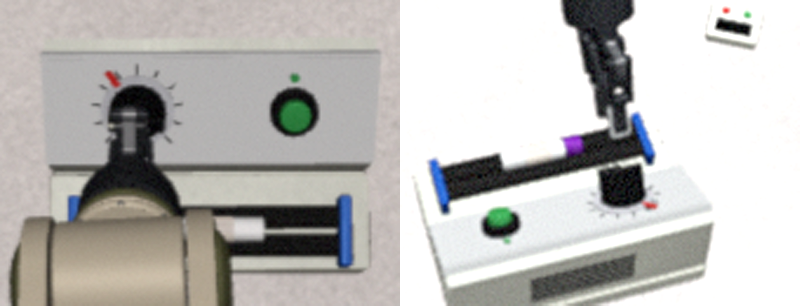

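Picture: the tube is in the groove (scene half (505,155)–(580,145)). The fingertip at scene px (343.6,238.3) matches the tool-axis offset (342.9,237.5), not the world-z one. Descending along the dial axis.

Request:
step_arm([
  [0.0003,0.001,0.02,-0.004,0,-0.0008,0.046],
  [0.0003,0.001,0.038,-0.004,0,-0.0008,0.046],
  [0.0003,0.001,0.038,-0.004,0,-0.0008,0.046],
  [0.0003,0.001,0.038,-0.004,0,-0.0008,0.046],
])

```text
time_s: 17.82
position: [636.4, 132.3, 130.0]
tool_rot: [0.182, 0.683, 0.683, 0.183]
force: [0.3, -0.5, -0.3]
finger_gap: 0.536
```

```bash
python3 -c "
from h import *
inc([dialpose(18)])"
```

```text
t 17.82 pos [636.4 132.3 130. ] gap 0.536 F [ 0.3 -0.5 -0.3] j [ 0.03  0.42  1.58 -0.02  0.62  0.05]
[-0.0003, 0.0018, 0.0316] [-0.0018, -0.0004, 0.0003]
```

Request:
step_arm([
  [-0.0003,0.0018,0.012,-0.0018,0,0,0.046],
  [-0.0003,0.0018,0.024,-0.0018,0,0,0.046],
  [-0.0003,0.0018,0.031,-0.0018,0,0,0.046],
  [-0.0003,0.0018,0.031,-0.0018,0,0,0.046],
])

```text
time_s: 18.32
position: [653.2, 132.0, 102.8]
tool_rot: [0.182, 0.683, 0.683, 0.183]
force: [-0.3, -0.2, 0.1]
finger_gap: 0.538
```

```bash
python3 -c "
from h import *
inc([dialpose(18),dialpose(18,35.7)])"
```

```text
t 18.32 pos [653.2 132.  102.8] gap 0.538 F [-0.3 -0.2  0.1] j [ 0.03  0.48  1.57 -0.03  0.57  0.05]
[0.0, 0.0008, -0.0003] [-0.0015, -0.0004, 0.0004]
[0.0, 0.0008, -0.0003] [-0.0015, 0.0003, 0.9481]
```

No contact. Closing on the bar.

Request:
step_arm([
  [0,0.0006,0,0,0,0,0.03],
  [0,0.0006,0,0,0,0,0.01],
  [0,0.0006,0,0,0,0,0.0],
  [0,0.0006,0,0,0,0,0.0],
  [0,0.0006,0,0,0,0,0.0],
], force=25)

```text
time_s: 18.95
position: [653.8, 132.1, 104.4]
tool_rot: [0.183, 0.683, 0.683, 0.183]
force: [-3.0, -0.2, 4.4]
finger_gap: 0.155
```

```bash
python3 -c "
from h import *
inc([dialpose(18),dialpose(18,35.7)])"
```

```text
t 18.95 pos [653.8 132.1 104.4] gap 0.155 F [-3.  -0.2  4.4] j [ 0.03  0.48  1.57 -0.03  0.57  0.05]
[-0.0001, -0.0006, 0.0007] [0.0005, -0.0005, 0.0006]
[-0.0001, -0.0006, 0.0007] [0.0003, -0.0007, 0.9483]
```

Request:
step_arm([
  [0,0,0,0,0,0.15,0.0],
  [0,0,0,0,0,0.32,0.0],
  [0,0,0,0,0,0.49,0.0],
  [0,0,0,0,0,0.66,0.0],
  [0,0,0,0,0,0.82,0.0],
])

```text
time_s: 19.58
position: [653.9, 132.0, 104.5]
tool_rot: [0.094, 0.899, 0.352, 0.241]
force: [-3.4, -1.7, 4.6]
finger_gap: 0.159
```

```bash
python3 -c "
from h import *
inc([dialpose(18,35.7)])"
```

```text
t 19.57 pos [653.9 132.  104.5] gap 0.159 F [-3.4 -1.7  4.6] j [ 0.03  0.48  1.57 -0.03  0.57  0.87]
[-0.0005, -0.0004, 0.0007] [0.0001, -0.0008, 0.123]
```

Request:
step_arm([
  [0,0,0,0,0,0.1,0.0],
  [0,0,0,0,0,0.124,0.0],
  [0,0,0,0,0,0.124,0.0],
])

```text
time_s: 19.95
position: [653.9, 132.0, 104.5]
tool_rot: [0.08, 0.919, 0.299, 0.247]
force: [-3.9, -0.4, 5.7]
finger_gap: 0.159
```

```bash
python3 -c "
from h import *
inc([dialpose(18,35.7)])"
```

```text
t 19.95 pos [653.9 132.  104.5] gap 0.159 F [-3.9 -0.4  5.7] j [ 0.03  0.48  1.57 -0.03  0.57  0.99]
[-0.0006, -0.0004, 0.0007] [0.0, -0.0009, 0.0052]
```

Request:
step_arm([
  [0,0,0,0,0,0,0.02],
  [0,0,0,0,0,0,0.046],
  [0,0,0,0,0,0,0.046],
  [0,0,-0.03,0,0,0,0.046],
  [0,0,-0.08,0,0,0,0.046],
])

```text
time_s: 20.58
position: [613.0, 131.8, 172.4]
tool_rot: [0.079, 0.919, 0.298, 0.245]
force: [0.5, 0.3, 1.2]
finger_gap: 0.539
```

```bash
cat >> h.py <<'E'
BTN=np.array([645.3,-8,116.0])
E
python3 -c "
from h import *
inc([dialpose(110,90,BTN)])"
```

```text
t 20.57 pos [613.  131.8 172.4] gap 0.539 F [0.5 0.3 1.2] j [ 0.03  0.33  1.58 -0.02  0.71  0.99]
[-0.0823, 0.113, -0.0122] [-0.0033, 0.0014, -0.9436]
```

Request:
step_arm([
  [0,0,-0.012,0,0,0,0.046],
  [-0.0823,0.113,-0.0122,-0.003,0.001,-0.9436,0.0],
  [-0.0823,0.113,-0.0122,-0.003,0.001,-0.9436,0.0],
  [-0.0823,0.113,-0.0122,-0.003,0.001,-0.9436,0.0],
  [-0.0823,0.113,-0.0122,-0.003,0.001,-0.9436,0.0],
])

```text
time_s: 21.2
position: [607.5, -10.3, 182.7]
tool_rot: [0.151, 0.786, 0.561, 0.21]
force: [0.3, 0.4, -0.0]
finger_gap: -0.002
```

Request:
step_arm([
  [0,0,0,0,0,0,0],
  [0,0,0,0,0,-0.1,0],
])

```text
time_s: 21.45
position: [607.4, -7.4, 183.0]
tool_rot: [0.16, 0.759, 0.598, 0.203]
force: [-0.3, -0.2, -0.9]
finger_gap: 0.001
```

```bash
python3 -c "
from h import *
inc([dialpose(110,90,BTN),dialpose(32,90,BTN)])
t=cap('top'); c=cap('scene'); o=robot.observe(); q=o['position']-32.8*Rq(o['tool_rot']).as_matrix()[:,2]
print('tip proj',proj(t,q),proj(c,q))
m,a,b,r=dialview(t['img'],t); print('mark',m.round(1),np.hypot(*m),a,len(r)); print(b.round(1)[:30].tolist())
if len(b)>3: print('pointer dir deg',np.degrees(np.arctan2(*b.mean(0)[::-1])))
a=cv2.resize(t['img'][150:230,270:400],None,fx=6,fy=6,interpolation=cv2.INTER_CUBIC)
save('p10.png',cv2.convertScaleAbs(a,alpha=1.7))"
```

```text
t 21.45 pos [607.4  -7.4 183. ] gap 0.001 F [-0.3 -0.2 -0.9] j [-0.27  0.28  1.62  0.2   0.74 -0.15]
[-0.0008, -0.0005, -0.0002] [-0.0009, 0.0, -0.236]
[-0.0008, -0.0004, 0.0778] [-0.0009, 0.0, -0.236]
tip proj [[379.0567419  204.50854074]] [[285.99654393 238.47744407]]
mark [29.8 21.4] 36.692246036557414 35.743808471935736 22
[[17.9, 12.8], [15.8, 12.8], [15.8, 10.8], [13.6, 10.9], [13.6, 8.8], [11.5, 8.9], [11.5, 6.9], [9.3, 6.9], [7.2, 4.9], [5.0, 5.0], [5.0, 3.0], [2.9, 3.0], [-1.2, 25.5], [-3.4, 25.6], [-5.5, 25.7], [-6.0, -25.3], [-7.7, 25.7], [-9.9, 19.7], [-12.1, 21.8], [-12.1, 19.7], [-12.1, 17.7], [-12.4, -21.2], [-12.5, -23.2], [-14.2, 21.8], [-14.2, 19.8], [-14.3, 17.8], [-14.3, 15.7], [-14.3, 13.7], [-14.6, -21.1], [-16.4, 19.9]]
pointer dir deg 157.61798555066798
```

View pics/p10.png

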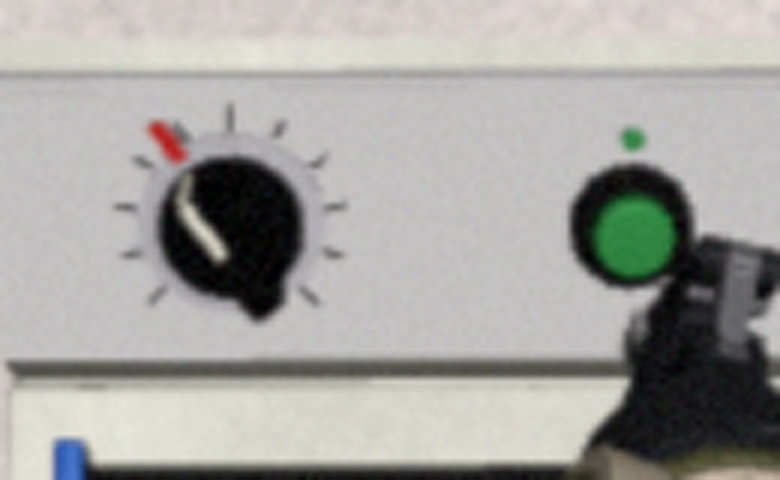

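The pointer line now aims at the red mark: tip pixel (17.9,12.8) mm against a mark direction of 35.7°, so it is off by about 0.1 mm sideways. The hand is clear of both. Next I go to the button, checking the tip against the button in depth.

```bash
python3 -c "
from h import *
for n,box in (('scene',(275,320,255,290)),('top',(362,390,178,205))):
  c=cap(n); u0,u1,v0,v1=box; y,x=np.mgrid[v0:v1,u0:u1]; w=np.c_[x.ravel(),y.ravel()]; T=depth_pts(c,w); hs=cv2.cvtColor(c['img'],cv2.COLOR_RGB2HSV)[w[:,1],w[:,0]].astype(int)
  k=(hs[:,0]>40)&(hs[:,0]<90)&(hs[:,1]>100)&(hs[:,2]>60)&(T[:,2]>90)&(T[:,2]<160); h=(T[k]-BTN)@NP; q=T[k]-BTN
  top=h>np.percentile(h,50); print(n,k.sum(),'h',np.percentile(h,[5,25,50,75,95]).round(1)); a=np.c_[q[top]@UP,q[top][:,1]]; print(' mid s,y',((a.min(0)+a.max(0))/2).round(1),'range',np.ptp(a,0).round(1), np.median(a,0).round(1))
"
```

```text
scene 61 h [12.3 16.4 19.7 21.4 22.4]
 mid s,y [ 4.9 -1.1] range [22.5 23.2] [ 6.8 -0.7]
top 123 h [18.9 20.3 21.6 22.6 24.8]
 mid s,y [ 1.7 -0. ] range [26.  22.6] [ 2.2 -1.2]
```

Request:
step_arm([
  [-0.0006,-0.0005,0.03,0,0,-0.18,0],
  [-0.0006,-0.0005,0.05,0,0,-0.236,0],
  [-0.0006,-0.0005,0.05,0,0,-0.236,0],
  [-0.0006,-0.0005,0.05,0,0,-0.236,0],
])

```text
time_s: 22.15
position: [631.9, -8.1, 140.7]
tool_rot: [0.183, 0.683, 0.683, 0.183]
force: [-0.0, 0.2, 0.4]
finger_gap: -0.002
```

```bash
python3 -c "
from h import *
inc([dialpose(32,90,BTN)])
c=cap('scene'); o=robot.observe(); q=o['position']-32.8*Rq(o['tool_rot']).as_matrix()[:,2]
print('tip',q,'proj',proj(c,q),'button top proj',proj(c,BTN+NP*22))
save('p11.png',cv2.convertScaleAbs(cv2.resize(c['img'][205:305,250:370],None,fx=6,fy=6,interpolation=cv2.INTER_CUBIC),alpha=1.7))"
```

```text
t 22.15 pos [631.9  -8.1 140.7] gap -0.002 F [-0.   0.2  0.4] j [-0.26  0.37  1.62  0.21  0.65 -0.4 ]
[0.0001, -0.0008, 0.0289] [0.0008, 0.0003, 0.0004]
tip [615.51041676  -8.15519451 169.35382217] proj [[288.73579145 255.9162005 ]] button top proj [[291.18352873 269.21667428]]
```

View pics/p11.png

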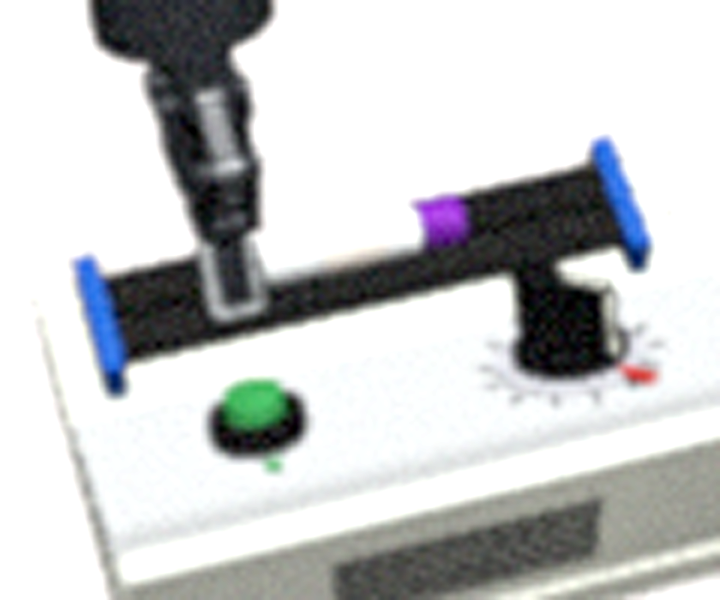

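Picture: the fingertip at px (289,257) matches its projection (288.7,255.9). The button top is at px (293,272), about 2 mm further up the panel than assumed. The tube and dial look right. Moving to just above the button.

Request:
step_arm([
  [-0.0005,0.0012,0.015,0,0,0,0],
  [-0.0005,0.0012,0.03,0,0,0,0],
  [-0.0005,0.0012,0.033,0,0,0,0],
  [-0.0005,0.0012,0.033,0,0,0,0],
])

```text
time_s: 22.7
position: [649.4, -8.8, 111.5]
tool_rot: [0.183, 0.682, 0.684, 0.183]
force: [-0.3, -0.6, 0.5]
finger_gap: 0.001
```

Request:
step_arm([
  [0,0,0.003,0,0,0,0],
  [0,0,0.005,0,0,0,0],
  [0,0,0.005,0,0,0,0],
])

```text
time_s: 23.08
position: [651.9, -8.8, 107.7]
tool_rot: [0.183, 0.682, 0.684, 0.183]
force: [-0.3, -0.3, 0.6]
finger_gap: 0.003
```

```bash
python3 -c "
from h import *
inc([dialpose(22,90,BTN+2*UP),dialpose(14.5,90,BTN+2*UP)])
print('F along n',robot.observe()['force']@NP)"
```

```text
t 23.07 pos [651.9  -8.8 107.7] gap 0.003 F [-0.3 -0.3  0.6] j [-0.25  0.45  1.61  0.23  0.58 -0.41]
[0.0008, 0.0004, 0.0003] [0.0001, 0.0003, 0.0025]
[0.0008, 0.0004, 0.0078] [0.0001, 0.0003, 0.0025]
F along n 0.6787668669106689
```

Near the button's top. Pressing in small steps while watching the force.

Request:
step_arm([
  [0,0,0.002,0,0,0,0],
  [0,0,0.004,0,0,0,0],
  [0,0,0.004,0,0,0,0],
])

```text
time_s: 23.45
position: [654.1, -8.8, 104.4]
tool_rot: [0.184, 0.682, 0.684, 0.183]
force: [-1.3, -0.1, 3.4]
finger_gap: -0.002
```

Request:
step_arm([
  [0,0,0.002,0,0,0,0],
  [0,0,0.003,0,0,0,0],
  [0,0,0.003,0,0,0,0],
])

```text
time_s: 23.82
position: [655.6, -8.8, 101.8]
tool_rot: [0.184, 0.682, 0.684, 0.183]
force: [-2.6, -0.2, 4.6]
finger_gap: -0.005
```

Request:
step_arm([
  [0,0,0.002,0,0,0,0],
  [0,0,0.003,0,0,0,0],
  [0,0,0.003,0,0,0,0],
])

```text
time_s: 24.2
position: [656.1, -8.8, 101.4]
tool_rot: [0.184, 0.682, 0.684, 0.183]
force: [-23.5, -1.4, 26.7]
finger_gap: 0.002
```

Hard stop reached (35 N against it), so the button is fully in. Releasing and backing away.

Request:
step_arm([
  [0,0,-0.01,0,0,0,0],
  [0,0,-0.04,0,0,0,0],
  [0,0,-0.1,0,0,0,0],
  [0,0,-0.15,0,0,0,0],
  [0,0,-0.17,0,0,0,0],
])

```text
time_s: 24.82
position: [571.4, -8.8, 248.9]
tool_rot: [0.185, 0.682, 0.684, 0.183]
force: [0.1, 0.4, -0.5]
finger_gap: 0.002
```

Request:
step_arm([
  [0,-0.05,-0.06,0,0,0,0],
  [-0.06,-0.12,-0.08,0,0,0,0],
  [-0.15,-0.16,-0.1,0,0,0,0],
  [-0.2,-0.16,-0.1,0,0,0,0],
  [-0.2,-0.16,-0.1,0,0,0,0],
])

```text
time_s: 25.45
position: [382.6, -210.7, 253.3]
tool_rot: [0.184, 0.682, 0.684, 0.183]
force: [1.4, -0.3, 0.0]
finger_gap: -0.005
```

Request:
step_arm([
  [0,0,0,0,0,0,0],
  [0,0,0,0,0,0,0],
])

```text
time_s: 25.7
position: [383.6, -208.9, 252.8]
tool_rot: [0.183, 0.683, 0.684, 0.183]
force: [0.1, 0.1, -0.6]
finger_gap: 0.0
```

```bash
python3 -c "
from h import *
inc([])
t=cap('top'); c=cap('scene')
m,a,b,r=dialview(t['img'],t); b=b[(b[:,0]>0)&(b[:,1]>0)]; d=np.array([np.cos(np.radians(a)),np.sin(np.radians(a))]); print('mark',m.round(1),a.round(1)); print('pointer side offsets',(b@[-d[1],d[0]]).round(1),'radii',(b@d).round(1))
y,x=np.mgrid[215:262,272:405]; w=np.c_[x.ravel(),y.ravel()]; T=depth_pts(t,w); hs=cv2.cvtColor(t['img'],cv2.COLOR_RGB2HSV)[w[:,1],w[:,0]].astype(int)
k=(T[:,2]>86)&(T[:,2]<110)&(T[:,0]>515)&(T[:,0]<565); print('tube',k.sum(),cv2.minAreaRect(T[k][:,:2].astype(np.float32)),np.percentile(T[k][:,2],[50,95]).round(1))
y,x=np.mgrid[178:205,362:390]; w=np.c_[x.ravel(),y.ravel()]; T=depth_pts(t,w); hs=cv2.cvtColor(t['img'],cv2.COLOR_RGB2HSV)[w[:,1],w[:,0]].astype(int); k=(hs[:,0]>40)&(hs[:,0]<90)&(hs[:,1]>100)&(hs[:,2]>60)&(T[:,2]>90)&(T[:,2]<160); print('button h',np.percentile((T[k]-BTN)@NP,[25,50,75]).round(1))
save('p12.png',cv2.convertScaleAbs(np.hstack([cv2.resize(t['img'][140:310,255:550],(400,300)),cv2.resize(c['img'][160:340,140:400],(400,300))]),alpha=1.6))"
```

```text
t 25.7 pos [ 383.6 -208.9  252.8] gap 0.0 F [ 0.1  0.1 -0.6] j [-1.1  -0.06  1.81  0.5   1.19 -1.24]
mark [29.8 21.4] 35.7
pointer side offsets [-0.1  1.2 -0.4  0.8 -0.8  0.5 -1.1  0.2 -0.2 -0.5  0.8] radii [22.  20.3 19.1 17.4 16.2 14.5 13.3 11.6  8.7  5.8  4.1]
tube 509 ((540.018798828125, 78.04042053222656), (230.99392700195312, 30.93593406677246), 88.45880889892578) [ 98.9 103.7]
button h [20.6 21.6 23. ]
```

View pics/p12.png

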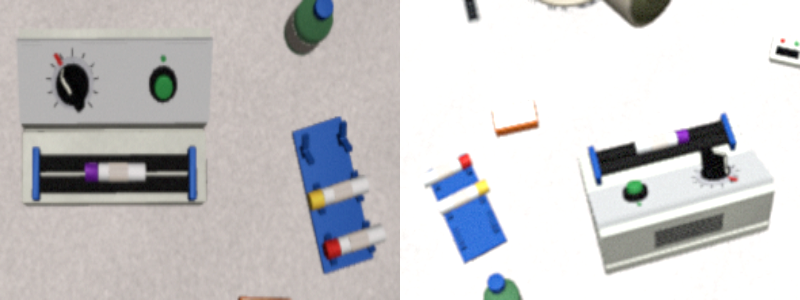

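The final picture shows the tube seated between the rollers (top half (85–145,172)), the pointer at the red mark, the button out, and the red and yellow tubes in place. Handing in.

```bash
python3 -c "
from cell import robot
print(robot.sign_off())"
```

```text
the job is handed in; nothing more can be done
None
```

The job is handed in at about 25.7 s of the 58 s allowed. The purple-capped tube lies in the groove, the dial points at the red mark, and the button was pressed fully in and released. The sign-off gives no verdict.

**Tube:** My first grasp closed on nothing. I touched the bench with the fingers shut and found their real ends about 33 mm short of the reported TCP, along the tool's axis. With that allowed for, the second grasp held, and I set the tube down on contact before opening the fingers.

**Dial:** I gripped the bar, turned it about 54° clockwise and let go.

**Button:** I pressed it to its hard stop, where the force reached about 35 N, then backed the arm well away.

**Last checks:**
- **Tube:** It lies along the groove. My final size fit is unreliable because the bearing blocks were in the same depth mask, so I judged this from the pictures. An earlier depth fit put the tube's centre at y≈69 mm (groove centre about 68).
- **Dial:** The pointer line is within about 1 mm of the mark's direction (2.6 mm allowed).
- **Button:** It stands out at the same height as before the press.
- **Other objects:** The red and yellow tubes look unmoved. The bottle and slide box appear in place. I checked all four by eye only. The timer and tip box were not fully in the last picture, but the arm did not go near them after the start.

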